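Pack the sample jars, seal the crate and slide it under the pallet shelf

ROBOT

A 6-joint arm with a two-finger parallel gripper is mounted at the origin on the work surface. World frame = base frame: x ahead of the robot, y to its left, z up, the work surface at z = 0. Lengths are in mm, angles in rad, forces in N, time in s.
With the tool pointing down it reaches from about 300 to 775 mm from the base axis. Payload 14.6 kg.
Tool frame: the origin (TCP) lies on the centre line of the jaws, within the pads' length; the fingertips stand 22 mm ahead of it and the grasp point (between the pads) lies 3 mm ahead of it (manip.tcp_to_tips is the distance from the TCP to the fingertips, in mm); z points along the fingers, y is the direction in which the jaws open and shut (so a half turn about z gives the same grasp; the last joint's range is limited). The gripper opens to 94 mm and grips with 3 to 60 N. Pads are 16 mm wide; open, the fingers measure 119 mm over their backs; the gripper's body (75 mm by 177 mm) begins 78 mm behind the grasp point.
Start: joints at [1.092, 0.3, 1.521, -0, 1.321, -0.067], TCP at [220.139, 504.012, 227.446] pointing down, gripper open.
Joint ranges: [-3.03, 3.03], [-0.79, 2.21], [0.23, 2.52], [-1.04, 4.18], [0, 3.07], [-2.55, 2.55]. Speed limits (rad/s): [2.22, 2.22, 2.57, 3.14, 3.14, 3.14].

INTERFACE

Orientations are given as [roll, pitch, yaw] about the fixed x, y, z axes, in that order (R = Rz(yaw) Ry(pitch) Rx(roll)).
In Python, from cell import manip, vision, workorder gives the robot as it stands.
- The arm moves only by the tool carry_out, never from a script. Its argument "deltas" is a list of rows, each a list of 3 entries, a list of its own where there are three numbers: the shift along the tool's x, y, z in cm, then the turn about the tool's z in degrees, then the opening, from 0 (shut) to 1 (fully open). A call has 1 to 20 rows; each row shifts and turns the commanded pose from where the row before left it, along the tool's axes as they then stand; what a row does not reach is not made up. A row lasts 1/12 s, in which the tool goes at most 41.7 mm and 7.16 degrees, less where a joint would pass 70% of its speed; a pose out of reach is approached as far as the arm can. A call with a gripper value outside its range is refused whole. The fingers move at their own pace and stop on an object; "grip_force" is the grip in N (left out, the last holds). Time passes only in rows, so rows that do not move let the fingers close. It gives the time, the measured TCP pose, the force and the opening at its end, in the units of the state.
- manip.read_state(): the state, without advancing time (a new reading comes with each control period).
- vision.camera(name): name is "scene" or "top" or "wrist"; returns (picture, depth): 420x560x3 uint8, red, green, blue; 420x560 float32, mm along the optical axis (not along the pixel's ray), 0 where there is no reading.
- vision.calibration(name): a dict with "mtx" (3x3 intrinsics, pixels), "eye" and "orientation" of the camera in the world. Camera axes: x right, y down, z forward; pixel columns grow to the right and rows downward; lengths in mm; the calibration is good to about 2 mm. A picture is of the moment at which its call begins: read the wrist's pose just before it. calibration takes no time and is no camera call; for the wrist camera it gives the pose at the moment of the call.
- workorder.sign_off(): hands the job in, once; it reports no verdict.
The state is a dict: "clock": time; "joints": joint angles; "qd": joint speeds; "effort": joint torques, N m; "eef_pos": TCP position; "eef_rot": TCP orientation; "wrist_force": force on the tool from outside, world axes, zero at the start; "moment": the same for the moment, N m; "finger_gap": finger opening in mm.
Only numpy, scipy, OpenCV 4.12 (cv2) and the standard library are available. Lean on these libraries where they do the work, as an engineer would, in place of code of your own. Each camera call takes 0.05 s, during which the arm holds its last target.

TASK

Pack all the sample jars upright into the low crate and seat the lid on it; then take the stylus and run its tip slowly (a few centimetres per second), in contact or nearly so, along the whole orange seam line on the crate's front flange, from the robot's left (seam_left) to its right. Put the stylus back upright in its stand, and slide the crate along the bench under the shelf by its pull bar, square and with the front edge of its flange flush with the shelf's front edge, without the crate or lid touching the shelf. Do not disturb the bowl, the bottle or the carton.

Things in the scene. Friction and masses are not known exactly. Their poses are not given: they have to be found in the camera images.
- crate: Low tan open crate, loose, 142 (x) x 262 (y) x 80 mm high, walls and floor 6 mm, 0.45 kg; it slides on the bench. Origin: centre of underside. Front = its -x side, towards the robot. A 20 mm flange sticks out along the front rim (front edge x = -91 mm, top z = 80 mm); on it runs the orange seam line at x = -76 mm, parallel to y. Ahead of it is a pull bar.
- pull_bar (a point): Middle of the crate's dark pull bar: 124 mm long along the crate's y, 12 mm thick (x), 16 mm high, centred 50 mm above the bench, at crate x = -176 mm, 85 mm ahead of the flange's front edge. Side arms at y = +-56 mm join it to the crate; between them there is room for a finger. Axes as the crate's.
- seam_left (a point): End of the orange seam line on the crate's flange nearest the crate's +y side (the robot's left); on the flange's top face, 80 mm above the bench.
- seam_right (a point): Other end of the seam line, 180 mm from seam_left in a straight line (the printed orange strip goes on 20 mm past each end).
- lid: White lid: plate 138 (x) x 258 (y) x 8 mm on an 8 mm deep plug (122 x 242 mm) that enters the crate's mouth with 4 mm play each side. Starts on the bench, a quarter turn round. Origin: centre of the plug's underside. Orange grip bar on top, 20 mm wide (x), 90 long (y), z = 16 to 48 mm. Seated, its axes match the crate's (either way round) and its origin is 72 mm above the crate's. 0.18 kg.
- jar1: Sample jar, amber with an orange screw cap: 52 mm across, 58 mm high, standing on the bench, about 0.1 kg. Origin: centre of its underside. Two to four of the jars are present.
- jar2: Sample jar, amber with an orange screw cap: 52 mm across, 58 mm high, standing on the bench, about 0.1 kg. Origin: centre of its underside. Two to four of the jars are present.
- jar3: Sample jar, amber with an orange screw cap: 52 mm across, 58 mm high, standing on the bench, about 0.1 kg. Origin: centre of its underside. Two to four of the jars are present.
- jar4: Sample jar, amber with an orange screw cap: 52 mm across, 58 mm high, standing on the bench, about 0.1 kg. Origin: centre of its underside. Two to four of the jars are present.
- stylus: Seam stylus, 136 mm long, upright in its stand. Origin: its steel tip, z up along it. Tip 7 mm across up to z = 30 mm, grey shank 14 mm to z = 60, black collar 54 mm across z = 60 to 66, blue square grip 24 x 24 mm (sides along its x and y) z = 66 to 136 mm. 0.14 kg.
- stand: Fixed stylus stand: black 70 x 70 mm plate on four legs, its top 70 mm above the bench, with a 32 x 32 mm square hole in its middle through which the stylus hangs by its collar (the tip then 10 mm above the bench). Origin: centre of its underside.
- shelf: Fixed wooden shelf 176 (x) x 420 (y) mm; lowest point of its overhang (front batten) 140 mm above the bench; two side walls 360 mm apart, open front and back; a small drum stands on it. Origin: on the bench under the middle of its front edge; it reaches from x = 0 to 176 mm, the way in is along +x. The lidded crate is 120 mm high.
- bowl: Steel bowl, 110 mm across, 55 mm high; leave it alone.
- bottle: Green bottle, 68 mm across, 210 mm high; leave it alone.
- carton: Cardboard carton 90 x 100 x 110 mm; leave it alone.
Not all that is in view belongs to the job. What is shaped like the jar2 but yellow is not meant. Leave any purple look-alike of the stylus alone.

How it is judged:
By the outcome, as a careful person would: the job done as asked, in the order asked, and still so for the second after the job is handed in, with the robot touching nothing.
Of jar1, jar2, jar3, jar4 only 2 to 4 are there at a start; the rules pass over those that are not, and their reading is None.
At some moment in a run one of jar1, jar2, jar3, jar4, lid may be knocked a few centimetres aside while the robot is not near it.
It also fails if it takes over 208 s, if anything falls off the work surface, if the arm or the gripper's body presses on something with over 40 N, if the wrist force passes 120 N, or if a joint passes its speed limit or range.

## Working session

There is one attempt and no reset: what is moved stays moved. The work goes in short steps, Python scripts to look and compute and a tool call to move; the robot and the scene stay as the last step left them, time stands still between calls to the robot, and variables do not carry over. Pictures are saved under pics/ and viewed, and the job is handed in when it is done.

Besides the shell and the picture viewer there is one more tool, called after "Call:" as name([rows], argument=value, ...), one row to a line, values as JSON. carry_out: Moves the arm, as the interface text tells. Its arguments: {"type":"object","properties":{"deltas":{"type":"array","items":{"type":"array"}},"grip_force":{"type":"number"}},"required":["deltas"]}

```bash
ls; mkdir -p pics
cat > h.py <<'E'
import sys; sys.path.insert(0,'.')
import numpy as np, cv2
from cell import manip, vision, workorder
from scipy.spatial.transform import Rotation as R
def snap(name,fn):
    cal=vision.calibration(name); im,d=vision.camera(name)
    cv2.imwrite(f'pics/{fn}.png',im[:,:,::-1]); np.savez(f'pics/{fn}.npz',im=im,d=d,mtx=np.array(cal['mtx']),eye=np.array(cal['eye']),ori=np.array(cal['orientation']))
    return im,d,cal
def load(fn): return np.load(f'pics/{fn}.npz')
E
python3 - <<'E'
from h import *
print(manip.read_state())
for n in ['scene','top','wrist']:
    im,d,c=snap(n,n+'0'); print(n,c)
print(manip.read_state()['clock'])
E
```

```text
pics
{'clock': 0.0, 'joints': array([ 1.09240111e+00,  3.00490115e-01,  1.52158710e+00, -9.23934927e-06,
        1.32071353e+00, -6.65914879e-02]), 'qd': array([0.00012248, 0.00100769, 0.00085818, 0.00079252, 0.00059272,
       0.00204763]), 'effort': array([-1.25514340e-03, -5.31795502e+01, -3.52747858e+01,  7.07269949e-02,
        2.42416654e-02, -9.89131900e-05]), 'eef_pos': array([220.03269612, 503.80334067, 226.87334557]), 'eef_rot': array([-3.14039663e+00, -7.07941425e-05,  2.72979117e+00]), 'wrist_force': array([-0.38230285, -0.85109763,  0.07283796]), 'moment': array([-0.03737981,  0.04592634,  0.00850439]), 'finger_gap': 94.02654622287415}
scene {'mtx': array([[461.64522869,   0.        , 277.22289362],
       [  0.        , 461.64522869, 206.86934766],
       [  0.        ,   0.        ,   1.        ]]), 'eye': array([ 903.68724934, -514.10907329,  947.7302871 ]), 'orientation': array([-2.49790383, -0.00385291,  0.68816903])}
top {'mtx': array([[533.55874583,   0.        , 280.58670615],
       [  0.        , 533.55874583, 206.9635076 ],
       [  0.        ,   0.        ,   1.        ]]), 'eye': array([ 415.23652239,  -28.2110709 , 1262.16419205]), 'orientation': array([-3.05120221,  0.02130977, -1.58023514])}
wrist {'mtx': array([[294.20214346,   0.        , 284.75081737],
       [  0.        , 294.20214346, 207.8201275 ],
       [  0.        ,   0.        ,   1.        ]]), 'eye': array([154.74027767, 532.40958793, 383.95057777]), 'orientation': array([2.89599049e+00, 4.23033032e-05, 1.15870706e+00])}
0.15
```

View pics/scene0.png

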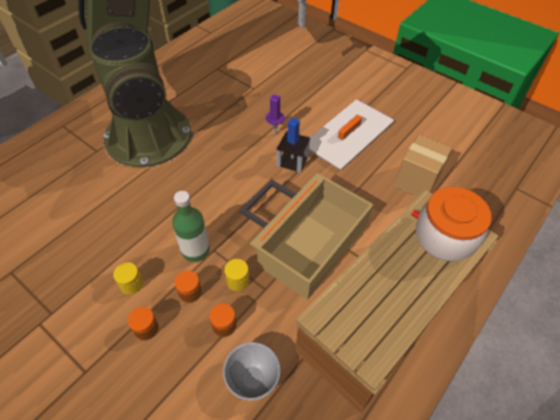

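View pics/top0.png

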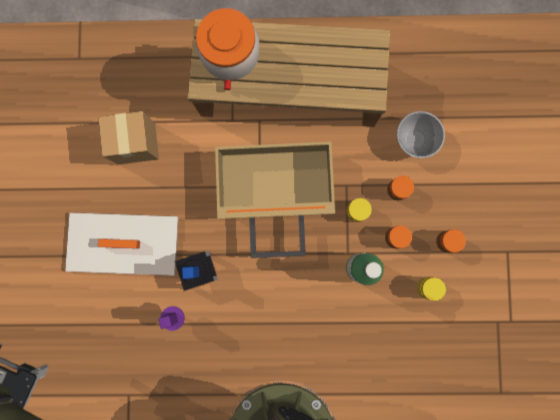

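View pics/wrist0.png

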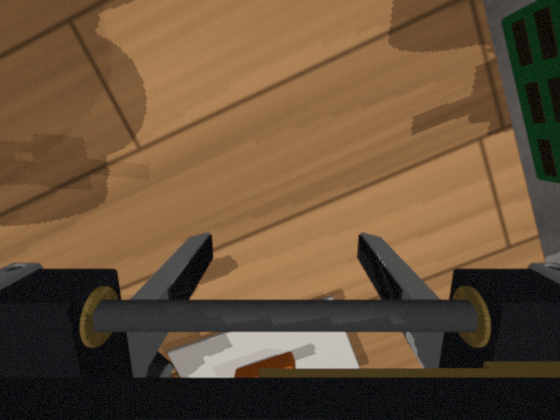

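```bash
cat >> h.py <<'E'
def Rot(rpy): return R.from_euler('xyz',rpy).as_matrix()
def ray(z_,uv,plane):
    K=z_['mtx'];Rm=Rot(z_['ori']);e=z_['eye']
    uv=np.atleast_2d(np.array(uv,float)); d=np.c_[(uv-K[[0,1],[2,2]])/np.diag(K)[:2],np.ones(len(uv))]@Rm.T
    t=(plane-e[2])/d[:,2]; return e+d*t[:,None]
def cloud(z_):
    K=z_['mtx'];Rm=Rot(z_['ori']);e=z_['eye'];d=z_['d'];v,u=np.mgrid[:d.shape[0],:d.shape[1]]
    return np.stack([(u-K[0,2])/K[0,0]*d,(v-K[1,2])/K[1,1]*d,d],-1)@Rm.T+e
def proj(z_,P):
    K=z_['mtx'];Rm=Rot(z_['ori']);p=(np.atleast_2d(P)-z_['eye'])@Rm; p=p@K.T; return p[:,:2]/p[:,2:]
def orange(im):
    hsv=cv2.cvtColor(im,cv2.COLOR_RGB2HSV); return hsv
E
python3 - <<'E'
from h import *
z=load('top0'); im=z['im']; P=cloud(z)
hsv=cv2.cvtColor(im,cv2.COLOR_RGB2HSV)
for n,uv in dict(bench=(300,330),bench2=(500,100),rim=(219,200),lid=(90,260),floor=(270,185),stand=(205,283),bluetop=(190,273),purple=(172,318),jar=(402,187),shelf=(300,85)).items(): print(n,P[uv[1],uv[0]].round(),hsv[uv[1],uv[0]])
def blobs(lo,hi,mn=15):
    m=cv2.inRange(hsv,lo,hi); n,l,s,c=cv2.connectedComponentsWithStats(m)
    for i in range(1,n):
        if s[i,4]>=mn: print(s[i],c[i].round(1), np.nanmedian(P[l==i],0).round())
print('orange');blobs((4,200,120),(14,255,255))
print('yellow');blobs((24,200,120),(32,255,255))
print('blue');blobs((105,150,40),(125,255,255))
print('purple');blobs((126,120,40),(150,255,255))
b=cv2.resize(im[130:320,40:350],None,fx=2.5,fy=2.5,interpolation=cv2.INTER_CUBIC); cv2.imwrite('pics/c1.png',b[:,:,::-1])
b=cv2.resize(im[100:320,330:480],None,fx=2.5,fy=2.5,interpolation=cv2.INTER_CUBIC); cv2.imwrite('pics/c2.png',b[:,:,::-1])
E
```

```text
bench [242. -45.   3.] [ 13 138 161]
bench2 [ 782. -532.   -1.] [ 13 137 154]
rim [540. 133.  82.] [ 19 107 157]
lid [409. 445.  16.] [ 19  22 217]
floor [581.  22.  11.] [ 19 108 186]
stand [355. 167.  61.] [ 12 110  86]
bluetop [381. 184. 148.] [109 186 163]
purple [284. 229. 112.] [141 142  90]
jar [ 567. -279.   59.] [ 12 200 216]
shelf [773. -49. 164.] [ 18 115 129]
orange
[ 197   10   57   56 2497] [225.2  37.1] [839.  97. 260.]
[391 177  22  21 347] [401.7 186.7] [ 567. -278.   57.]
[389 227  23  20 299] [399.9 236.1] [ 456. -271.   58.]
[443 231  21  21 286] [452.6 240.2] [ 446. -387.   58.]
[ 99 240  40   7 219] [118.4 243.3] [447. 368.  48.]
yellow
blue
[182 266  17  13 199] [190. 272.] [383. 185. 144.]
purple
[159 307  25  23 438] [171.5 318.3] [283. 232.  70.]
```

View pics/c1.png

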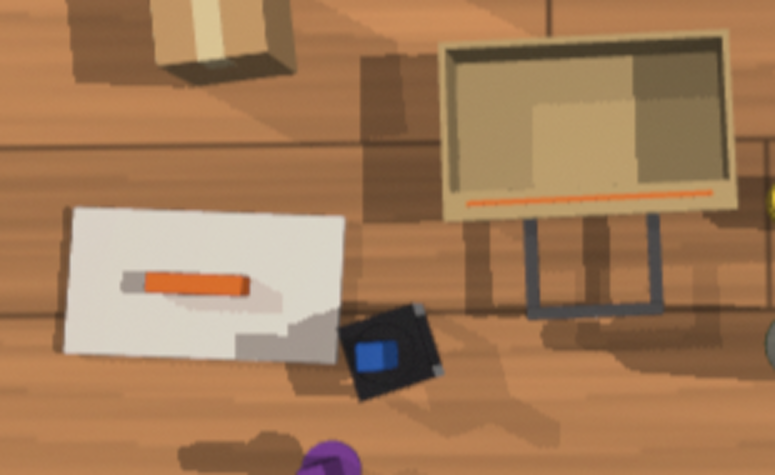

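View pics/c2.png

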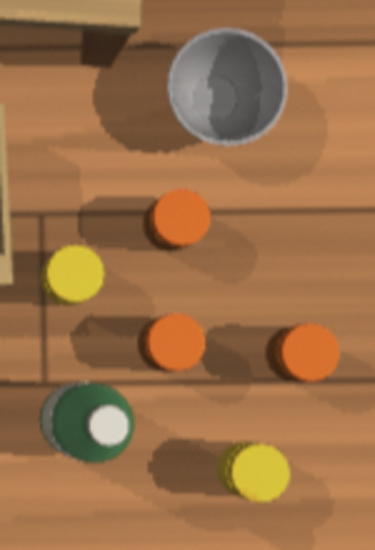

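```bash
cat >> h.py <<'E'
def zmask(z_,P,zlo,zhi,box,plane):
    m=((P[...,2]>zlo)&(P[...,2]<zhi)&(P[...,0]>box[0])&(P[...,0]<box[1])&(P[...,1]>box[2])&(P[...,1]<box[3])).astype(np.uint8)
    n,l,s,c=cv2.connectedComponentsWithStats(m); i=1+np.argmax(s[1:,4]); m=(l==i)
    v,u=np.nonzero(m); return ray(z_,np.c_[u,v],plane),m
def rect(pts):
    r=cv2.minAreaRect(pts[:,:2].astype(np.float32)); return np.round(r[0],1),np.round(r[1],1),round(r[2],2)
E
python3 - <<'E'
from h import *
z=load('top0'); P=cloud(z)
p,m=zmask(z,P,72,90,(480,700,-150,200),80); print('crate',rect(p),m.sum())
p,m=zmask(z,P,9,24,(360,560,200,520),16); print('lid',rect(p),m.sum())
p,m=zmask(z,P,55,85,(330,450,100,260),70); print('stand',rect(p),m.sum())
p,m=zmask(z,P,155,175,(680,950,-300,300),164); print('shelf',rect(p),m.sum(), np.median(P[m][:,2]))
p,m=zmask(z,P,195,225,(300,450,-260,-120),210); print('bottletop',rect(p))
p,m=zmask(z,P,100,120,(600,800,200,420),110); print('carton',rect(p))
p,m=zmask(z,P,40,65,(600,800,-420,-230),55); print('bowl',rect(p))
im=z['im'];hsv=cv2.cvtColor(im,cv2.COLOR_RGB2HSV)
m=cv2.inRange(hsv,(105,150,40),(125,255,255)); 
c=cv2.findContours(m,0,1)[0]; c=max(c,key=cv2.contourArea); v,u=np.nonzero((hsv[...,0]>100)&(hsv[...,0]<125)&(hsv[...,1]>150)&(P[...,2]>138)); print('blue top',rect(ray(z,np.c_[u,v],146)))
# seam
v,u=np.nonzero(cv2.inRange(hsv[195:220],(4,160,120),(15,255,255))[:, :345]); 
q=ray(z,np.c_[u,v+195],80); q=q[(q[:,1]>-150)&(q[:,1]<170)]; f=np.polyfit(q[:,1],q[:,0],1); print('seam',len(q),q[:,1].min(),q[:,1].max(),f,np.polyval(f,0), q.mean(0))
for n,uv in dict(j1=(401.7,186.7),j2=(399.9,236.1),j3=(452.6,240.2)).items(): print(n,ray(z,uv,58))
b=cv2.resize(im[10:140,150:430],None,fx=2.5,fy=2.5,interpolation=cv2.INTER_CUBIC); cv2.imwrite('pics/c3.png',b[:,:,::-1])
E
```

```text
crate (array([585.3,   9.8]), array([162.3, 261.9]), 1.9) 2116
lid (array([447.9, 371.8]), array([258.4, 137.8]), 87.33) 6030
stand (array([384.5, 190.2]), array([69.7, 72.5]), 17.85) 824
shelf (array([818.9, -25.6]), array([418.2, 177.3]), 85.56) 11954 161.10160552751654
bottletop (array([ 386.2, -185. ]), array([29.2, 29.2]), 88.64)
carton (array([687.5, 342.8]), array([ 93.8, 101.9]), 6.59)
bowl (array([ 689.7, -324.7]), array([106.4, 107. ]), 44.15)
blue top (array([383.6, 190.1]), array([22.8, 23. ]), 0.31)
seam 192 -100.51592610801092 115.4929587427957 [-3.28109592e-02  5.18873397e+02] 518.8733970633367 [518.62794451   7.48080997  80.        ]
j1 [[ 567.57419056 -278.18775755   58.        ]]
j2 [[ 455.92530774 -270.83295359   58.        ]]
j3 [[ 445.55918581 -387.99451183   58.        ]]
```

View pics/c3.png

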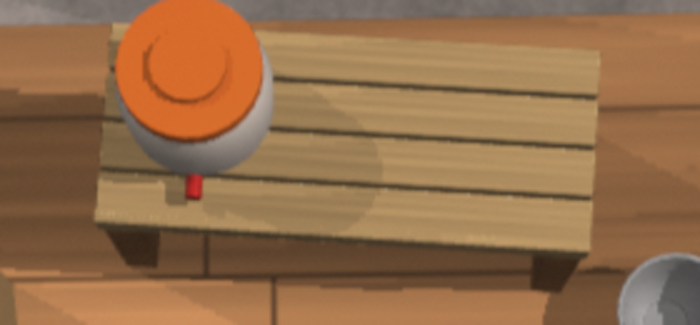

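Call:
carry_out([
  [[0,0,0],6.64,1],
  [[0,0,0],6.64,1],
  [[0,0,0],6.64,1],
  [[0,0,0],6.64,1],
  [[0,0,0],6.64,1],
  [[0,0,0],6.64,1],
  [[0,0,0],6.64,1],
  [[0,0,0],6.64,1],
  [[0,0,0],6.64,1],
  [[0,0,0],6.64,1],
  [[0,0,0],0,1],
], grip_force=15)

```text
clock: 1.07
eef_pos: [220.1, 503.9, 227.2]
eef_rot: [-3.141, 0.0, 1.565]
wrist_force: [-0.6, 0.3, -0.3]
finger_gap: 93.9
```

Call:
carry_out([
  [[-3.6,1.64,0],0,1],
  [[-3.6,1.64,0],0,1],
  [[-3.6,1.64,0],0,1],
  [[-3.6,1.64,0],0,1],
  [[-3.6,1.64,0],0,1],
  [[-3.6,1.64,0],0,1],
  [[-3.6,1.64,0],0,1],
  [[-3.6,1.64,0],0,1],
  [[-3.6,1.64,0],0,1],
  [[-3.6,1.64,0],0,1],
  [[-3.6,1.64,0],0,1],
  [[-3.6,1.64,0],0,1],
  [[-3.6,1.64,0],0,1],
  [[-3.6,1.64,0],0,1],
  [[-3.6,1.64,0],0,1],
  [[-3.6,1.64,0],0,1],
  [[-3.6,1.64,0],0,1],
  [[-3.6,1.64,0],0,1],
  [[-3.6,1.64,0],0,1],
  [[0,0,0],0,1],
])

```text
clock: 2.73
eef_pos: [532.9, -185.0, 226.3]
eef_rot: [-3.141, 0.0, 1.572]
wrist_force: [-0.9, 1.5, -1.5]
finger_gap: 93.8
```

Run:
```python
from h import *
print(manip.read_state()['eef_pos'],manip.read_state()['eef_rot']); snap('wrist','w1')
```

```text
[ 532.85381373 -184.99832175  226.2954391 ] [-3.14064756e+00  4.18515759e-04  1.57150568e+00]
```

View pics/w1.png

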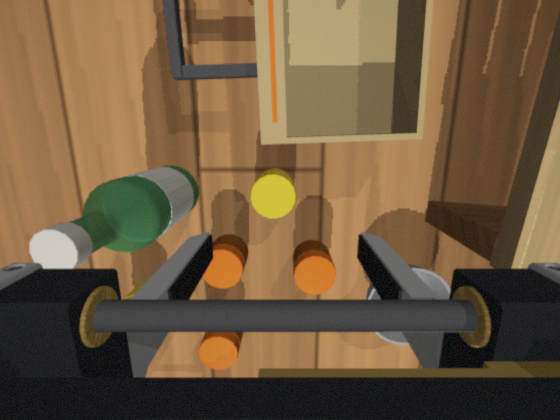

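```bash
cat >> h.py <<'E'
def blobs(z_,lo,hi,plane,mn=60):
    hsv=cv2.cvtColor(z_['im'],cv2.COLOR_RGB2HSV); m=cv2.inRange(hsv,lo,hi); n,l,s,c=cv2.connectedComponentsWithStats(m)
    for i in range(1,n):
        if s[i,4]>=mn:
            v,u=np.nonzero(l==i); q=ray(z_,np.c_[u,v],plane); print(s[i],c[i].round(1),'mean',q.mean(0).round(1),'rect',rect(q))
E
python3 - <<'E'
from h import *
z=load('w1'); blobs(z,(4,200,190),(14,255,255),58); blobs(z,(4,200,100),(14,255,255),58)
z=load('top0'); 
print('top');blobs(z,(4,200,120),(14,255,255),58)
z=load('scene0'); 
print('scene');blobs(z,(4,200,190),(14,255,255),58)
E
```

```text
[204 250  36  30 348] [219.3 263. ] mean [ 453.5 -263.8   58. ] rect (array([ 456.4, -268.4]), array([42.8, 31.8]), 65.1)
[304 257  31  20 197] [322.1 264.8] mean [ 576.7 -266.1   58. ] rect (array([ 575.6, -265.5]), array([17.6, 40.3]), 54.59)
[203 244  42  36 617] [223.5 258.7] mean [ 458.9 -258.4   58. ] rect (array([ 461.2, -265.2]), array([51.4, 41.8]), 67.26)
[294 250  41  27 440] [316.2 260.6] mean [ 569.4 -260.6   58. ] rect (array([ 568.1, -262.9]), array([32.1, 49. ]), 84.85)
[201 333  38  19 234] [221.5 337.4] mean [ 450.9 -366.8   58. ] rect (array([ 449.8, -370.2]), array([25.9, 48.2]), 78.9)
top
[ 197   10   57   56 2497] [225.2  37.1] mean [925.1 122.3  58. ] rect (array([924.5, 122.8]), array([131.4, 133.4]), 89.73)
[391 177  22  21 347] [401.7 186.7] mean [ 567.7 -278.1   58. ] rect (array([ 566.9, -277.8]), array([47.5, 45.6]), 89.28)
[389 227  23  20 299] [399.9 236.1] mean [ 455.8 -270.9   58. ] rect (array([ 455.1, -271. ]), array([49.2, 42.6]), 89.44)
[443 231  21  21 286] [452.6 240.2] mean [ 445.5 -388.    58. ] rect (array([ 443.9, -388.8]), array([44.5, 44.9
[... 543 characters left out ...]
2.4] mean [819.6 897.9  58. ] rect (array([784.7, 960.4]), array([ 74.7, 392.4]), 19.28)
[340 116  21  18 100] [349.6 124.6] mean [455.8 353.6  58. ] rect (array([455.6, 353.4]), array([85.5, 12.8]), 87.32)
[ 428  187   63   50 2360] [459.2 211.8] mean [827.  270.7  58. ] rect (array([825.3, 273.1]), array([145.6, 145.9]), 39.57)
[175 271  23  21 380] [185.9 280.9] mean [ 457.5 -274.9   58. ] rect (array([ 457.5, -274.8]), array([47.8, 48. ]), 39.55)
[210 304  24  23 441] [221.5 315.1] mean [ 570.3 -283.    58. ] rect (array([ 570.1, -282.6]), array([47.5, 47.9]), 39.53)
[128 307  25  24 444] [139.9 318.4] mean [ 447.  -393.9   58. ] rect (array([ 446.5, -393.7]), array([47.6, 48.9]), 88.34)
```

Call:
carry_out([
  [[-3.1,1.2,0],0,1],
  [[-3.1,1.2,0],0,1],
  [[-3.2,1.1,0],0,1],
  [[0,0,3],0,1],
  [[0,0,3.5],0,1],
  [[0,0,3.5],0,1],
  [[0,0,3.5],0,1],
  [[0,0,2.6],0,1],
  [[0,0,2],0,1],
  [[0,0,0],0,0],
  [[0,0,0],0,0],
  [[0,0,0],0,0],
  [[0,0,0],0,0],
  [[0,0,0],0,0],
  [[0,0,0],0,0],
  [[0,0,0],0,0],
  [[0,0,0],0,0],
], grip_force=15)

```text
clock: 4.2
eef_pos: [567.2, -274.1, 47.3]
eef_rot: [3.14, 0.001, 1.571]
wrist_force: [-1.0, 1.2, 5.8]
finger_gap: 52.0
```

Call:
carry_out([
  [[0,0,-3],0,0],
  [[0,0,-4],0,0],
  [[0,0,-4],0,0],
  [[3,0.4,0],0,0],
  [[4,0.6,0],0,0],
  [[4,0.6,0],0,0],
  [[4,0.6,0],0,0],
  [[3.9,0.6,0],0,0],
  [[2,0.33,0],0,0],
  [[0,0,2],0,0],
  [[0,0,3.3],0,0],
  [[0,0,3],0,0],
  [[0,0,1.5],0,0],
  [[0,0,0.5],0,0],
  [[0,0,0],0,0],
])

```text
clock: 5.45
eef_pos: [597.4, -64.9, 52.5]
eef_rot: [-3.139, -0.0, 1.571]
wrist_force: [-0.8, 0.1, -1.2]
finger_gap: 52.0
```

Run:
```python
from h import *
print(manip.read_state()['eef_pos'],manip.read_state()['eef_rot']); snap('top','t1')
```

```text
[597.38678684 -64.86424269  52.50610276] [-3.13908808e+00 -3.68635979e-04  1.57090181e+00]
```

View pics/t1.png

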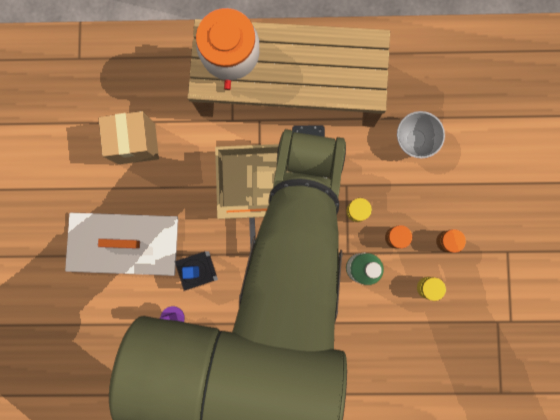

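Call:
carry_out([
  [[0,0,0.1],0,0.75],
  [[0,0,0],0,0.75],
  [[0,0,0],0,0.75],
  [[0,0,-2],0,0.75],
  [[0,0,-4],0,0.75],
  [[0,0,-4.4],0,0.75],
  [[-3.5,-0.6,0],0,1],
  [[-3.5,-0.6,0],0,1],
  [[-3.5,-0.7,0],0,1],
  [[-3.5,-0.7,0],0,1],
  [[-3.5,-0.6,0],0,1],
  [[-3.35,-0.6,0],0,1],
  [[0,-3.4,0],0,1],
  [[0,-4,0],0,1],
  [[0,-3,0],0,1],
  [[0,0,3],0,1],
  [[0,0,4],0,1],
  [[0,0,3],0,1],
  [[0,0,1],0,1],
  [[0,0,0],0,1],
])

```text
clock: 7.17
eef_pos: [455.3, -272.9, 42.5]
eef_rot: [-3.139, -0.002, 1.571]
wrist_force: [-0.5, 0.6, -0.4]
finger_gap: 94.0
```

Call:
carry_out([
  [[0,0,0],0,0],
  [[0,0,0],0,0],
  [[0,0,0],0,0],
  [[0,0,0],0,0],
  [[0,0,0],0,0],
  [[0,0,0],0,0],
  [[0,0,0],0,0],
  [[0,0,0],0,0],
])

```text
clock: 7.83
eef_pos: [456.2, -273.5, 44.4]
eef_rot: [3.141, 0.0, 1.571]
wrist_force: [-0.9, 0.7, 3.9]
finger_gap: 51.9
```

Call:
carry_out([
  [[0,0,-3],0,0],
  [[0,0,-4],0,0],
  [[0,0,-4],0,0],
  [[0,2.4,0],0,0],
  [[0,3,0],0,0],
  [[0,3,0],0,0],
  [[3,0.7,0],0,0],
  [[3.6,0.7,0],0,0],
  [[3.6,0.7,0],0,0],
  [[3.6,0.7,0],0,0],
  [[3.6,0.7,0],0,0],
  [[3.6,0.7,0],0,0],
  [[3.6,0.7,0],0,0],
  [[3.5,0.6,0],0,0],
  [[0,0,2],0,0],
  [[0,0,3.4],0,0],
  [[0,0,3],0,0],
  [[0,0,1.4],0,0],
  [[0,0,0.5],0,0],
  [[0,0,0],0,0],
])

```text
clock: 9.5
eef_pos: [594.4, 7.6, 50.1]
eef_rot: [-3.139, -0.0, 1.571]
wrist_force: [0.7, -0.2, -0.9]
finger_gap: 51.9
```

Run:
```python
from h import *
print(manip.read_state()['eef_pos']); snap('top','t2'); blobs(load('t2'),(4,200,120),(14,255,255),58)
```

```text
[594.39411866   7.59947853  50.1038823 ]
[ 197   10   57   56 2361] [224.9  36.7] mean [926.1 122.9  58. ] rect (array([924.5, 122.8]), array([131.4, 133.2]), 89.73)
[302 165  19  21 185] [310.9 174.1] mean [599.  -73.3  58. ] rect (array([595.4, -74. ]), array([38.1, 47.4]), 75.35)
[100 240  16   6  69] [106.9 242.8] mean [447.6 391.4  58. ] rect (array([447.1, 390.1]), array([35.1, 11.1]), 85.65)
[117 241  22   6  83] [127.4 243.4] mean [445.7 344.4  58. ] rect (array([445. , 344.2]), array([48.7, 10.9]), 85.38)
```

View pics/t2.png

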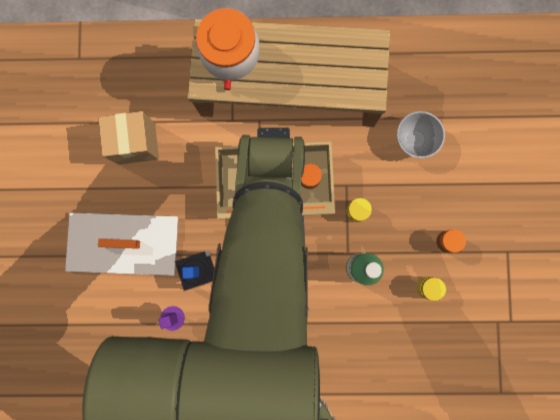

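Run:
```python
from h import *
z=load('t2'); im=z['im']; hsv=cv2.cvtColor(im,cv2.COLOR_RGB2HSV); print(hsv[241,453]); blobs(z,(2,180,100),(16,255,255),58)
```

```text
[ 12 198 231]
[ 196    9   58   57 2613] [225.1  37.1] mean [925.2 122.5  58. ] rect (array([925.7, 123.9]), array([134.1, 135.5]), 89.01)
[301 164  20  23 362] [310.9 175.2] mean [596.5 -73.2  58. ] rect (array([596.5, -74. ]), array([41.9, 51.8]), 75.36)
[441 230  25  23 447] [452.7 240.6] mean [ 444.7 -388.2   58. ] rect (array([ 443.8, -388.7]), array([53.5, 49.2]), 89.4)
[ 99 240  40   7 252] [117.9 243.2] mean [446.4 366.2  58. ] rect (array([446.8, 364.8]), array([89.4, 13.6]), 89.42)
```

Call:
carry_out([
  [[0,0,0],0,0.75],
  [[0,0,0],0,0.75],
  [[0,0,0],0,0.75],
  [[0,0,-2],0,0.75],
  [[0,0,-4],0,0.75],
  [[0,0,-4.4],0,0.75],
  [[-3.6,-0.4,0],0,1],
  [[-3.6,-0.4,0],0,1],
  [[-3.6,-0.4,0],0,1],
  [[-3.6,-0.4,0],0,1],
  [[-3.6,-0.4,0],0,1],
  [[-3.6,-0.4,0],0,1],
  [[-3.6,-0.4,0],0,1],
  [[-2.9,-2.4,0],0,1],
  [[-2.9,-2.4,0],0,1],
  [[-2.9,-2.4,0],0,1],
  [[-2.9,-2.5,0],0,1],
  [[-2.7,-2.5,0],0,1],
  [[0,0,3],0,1],
  [[0,0,3],0,1],
])

```text
clock: 11.22
eef_pos: [444.4, -389.8, 93.9]
eef_rot: [3.138, 0.003, 1.568]
wrist_force: [0.8, 0.8, 0.0]
finger_gap: 93.9
```

Call:
carry_out([
  [[0,0,3],0,1],
  [[0,0,2],0,1],
  [[0,0,0],0,0],
  [[0,0,0],0,0],
  [[0,0,0],0,0],
  [[0,0,0],0,0],
  [[0,0,0],0,0],
  [[0,0,0],0,0],
  [[0,0,0],0,0],
  [[0,0,0],0,0],
])

```text
clock: 12.05
eef_pos: [445.4, -387.7, 43.5]
eef_rot: [3.141, 0.001, 1.571]
wrist_force: [-1.5, 1.2, 6.7]
finger_gap: 52.1
```

Call:
carry_out([
  [[0,0,-3],0,0],
  [[0,0,-4],0,0],
  [[0,0,-4],0,0],
  [[2.9,2.4,0],0,0],
  [[2.9,2.4,0],0,0],
  [[2.9,2.4,0],0,0],
  [[2.9,2.4,0],0,0],
  [[2.9,2.4,0],0,0],
  [[3.7,0.3,0],0,0],
  [[3.7,0.3,0],0,0],
  [[3.7,0.3,0],0,0],
  [[3.7,0.3,0],0,0],
  [[3.7,0.3,0],0,0],
  [[3.7,0.3,0],0,0],
  [[3.7,0.3,0],0,0],
  [[3.7,0.3,0],0,0],
  [[3.7,0.3,0],0,0],
  [[0,0,0],0,0],
  [[0,0,2],0,0],
  [[0,0,3],0,0],
])

```text
clock: 13.72
eef_pos: [593.4, 91.3, 104.7]
eef_rot: [3.136, -0.0, 1.572]
wrist_force: [1.1, -0.1, -0.9]
finger_gap: 51.4
```

Call:
carry_out([
  [[0,0,3],0,0],
  [[0,0,1.5],0,0],
  [[0,0,0.5],0,0],
  [[0,0,0.2],0,0],
  [[0,0,0],0,0],
])

```text
clock: 14.13
eef_pos: [592.4, 90.4, 51.4]
eef_rot: [3.141, -0.0, 1.571]
wrist_force: [0.5, -0.0, -0.2]
finger_gap: 51.7
```

Call:
carry_out([
  [[0,0,0.1],0,0],
  [[0,0,0],0,0.75],
  [[0,0,0],0,0.75],
  [[0,0,0],0,0.75],
  [[0,0,-2.2],0,0.75],
  [[0,0,-4],0,0.75],
  [[0,0,-4],0,0.75],
  [[0,0,-4],0,1],
  [[0,0,-3],0,1],
  [[3,-2.1,0],0,1],
  [[3,-2.1,0],0,1],
  [[3,-2.1,0],0,1],
  [[3,-2.1,0],0,1],
  [[3,-2.1,0],0,1],
  [[3,-2,0],0,1],
  [[3,-2,0],0,1],
  [[0,0,0],0,1],
])

```text
clock: 15.55
eef_pos: [444.1, 304.5, 222.4]
eef_rot: [3.141, -0.001, 1.575]
wrist_force: [0.0, 0.5, 0.1]
finger_gap: 93.8
```

Run:
```python
from h import *
print(manip.read_state()['eef_pos']); snap('wrist','w3'); snap('top','t3');
for n in ['w3','t3']:
    z=load(n); P=cloud(z); print(n)
    p,m=zmask(z,P,9,24,(360,560,200,520),16); print('lid',rect(p),m.sum())
    p,m=zmask(z,P,40,56,(400,500,300,440),48); print('bar',rect(p),m.sum())
    blobs(z,(2,180,100),(16,255,255),48)
z=load('t3');P=cloud(z); p,m=zmask(z,P,72,90,(480,700,-150,200),80); print('crate',rect(p),m.sum())
```

```text
[444.12616737 304.4742525  222.37736766]
w3
lid (array([446.4, 373.1]), array([256.3, 137.1]), 87.3) 23907
bar (array([446.3, 373. ]), array([89. , 19.8]), 87.33) 1499
[ 279   95   20   82 1290] [288.1 134.9] mean [446.7 374.2  48. ] rect (array([446.6, 372.7]), array([86.8, 17.4]), 87.24)
[380 346  40  23 688] [400.1 358.9] mean [597.7  85.8  48. ] rect (array([598.1,  88.7]), array([52.8, 34.5]), 0.2)
t3
lid (array([444.9, 307.1]), array([128.6, 138.1]), 87.59) 2776
bar (array([446.8, 341.6]), array([32.6, 18.3]), 89.44) 125
[ 196    9   59   57 2616] [225.1  37.1] mean [929.5 123.8  48. ] rect (array([929.9, 124.1]), array([137.4, 136.6]), 89.01)
[299 164  22  23 409] [309.7 175. ] mean [598.5 -70.9  48. ] rect (array([598.5, -70.4]), array([48.2, 51. ]), 89.25)
[230 167  23  23 413] [241.1 178.5] mean [592.4  86.9  48. ] rect (array([593.5,  87.1]), array([50.7, 51.2]), 89.74)
[264 166  22  23 406] [274.8 177. ] mean [594.8   9.2  48. ] rect (array([594.9,  10. ]), array([48.3, 51. ]), 89.42)
[123 241  16   7  97] [130.6 243.7] mean [445.1 340.3  48. ] rect (array([444.5, 340.4]), array([34.7, 13.7]), 89.43)
crate (array([585.3,   9.8]), array([162.3, 261.9]), 1.9) 2122
```

View pics/w3.png

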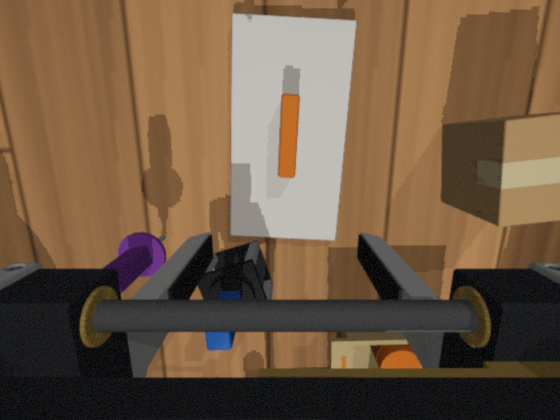

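View pics/t3.png

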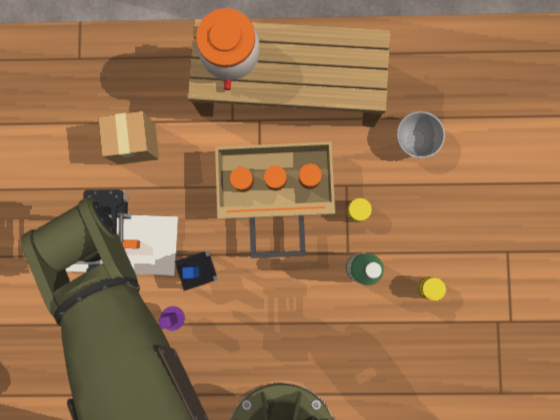

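Call:
carry_out([
  [[3.6,0,0],0,1],
  [[3.6,0,0],2.67,1],
  [[0,0,3],0,1],
  [[0,0,4],0,1],
  [[0,0,3],0,1],
  [[0,0,2],0,1],
  [[0,0,0],0,1],
  [[0,0,0],0,1],
  [[0,0,0],0,1],
])

```text
clock: 16.4
eef_pos: [448.2, 372.4, 103.6]
eef_rot: [3.14, -0.001, 1.523]
wrist_force: [0.1, -0.3, -0.1]
finger_gap: 94.2
```

Run:
```python
from h import *
for i in range(3):
    s=manip.read_state(); print(s['eef_pos'],s['eef_rot'],s['qd'].round(3)); vision.camera('top')
s=manip.read_state(); print(s['eef_pos'],s['eef_rot'])
snap('wrist','w4');z=load('w4');P=cloud(z); p,m=zmask(z,P,40,56,(400,500,300,440),48); print('bar',rect(p),m.sum())
p,m=zmask(z,P,9,24,(360,560,200,520),16); print('lid',rect(p),m.sum())
```

```text
[448.23958243 372.42146009 103.55114568] [ 3.13976156e+00 -1.37506021e-03  1.52340883e+00] [ 0.007 -0.015 -0.003  0.001 -0.005  0.002]
[448.21249861 372.62491911 103.81326634] [ 3.13922889e+00 -1.80853606e-03  1.52359823e+00] [ 0.005 -0.006  0.004  0.001 -0.005  0.002]
[448.04648143 372.70664982 103.73607698] [ 3.13923400e+00 -1.85075796e-03  1.52377808e+00] [ 0.006  0.001  0.006  0.    -0.006 -0.   ]
[447.82173444 372.74537124 103.48531245] [ 3.13949405e+00 -1.64074415e-03  1.52403651e+00]
bar (array([446.5, 374.1]), array([88.9, 19.6]), 86.91) 2907
lid (array([447.6, 398.7]), array([205.1, 136.7]), 87.29) 36380
```

View pics/w4.png

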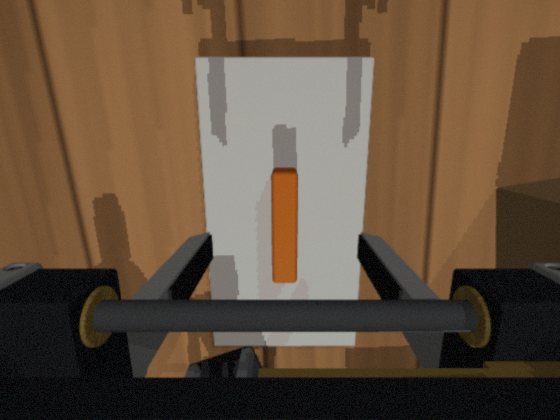

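Call:
carry_out([
  [[0,0,2],0,1],
  [[0,0,2],0,1],
  [[0,0,1.3],0,1],
  [[0,0,0.5],0,1],
  [[0,0,0],0,0.2],
  [[0,0,0],0,0],
  [[0,0,0],0,0],
  [[0,0,0],0,0],
  [[0,0,0],0,0],
  [[0,0,0],0,0],
  [[0,0,0],0,0],
  [[0,0,0],0,0],
  [[0,0,0],0,0],
], grip_force=30)

```text
clock: 17.68
eef_pos: [447.1, 372.5, 43.8]
eef_rot: [3.142, -0.0, 1.524]
wrist_force: [1.2, -0.6, -0.3]
finger_gap: 37.5
```

Call:
carry_out([
  [[0,0,0],0,0],
  [[0,0,0],0,0],
  [[0,0,0],0,0],
  [[0,0,0],0,0],
  [[0,0,0],0,0],
])

```text
clock: 18.1
eef_pos: [447.1, 372.6, 43.8]
eef_rot: [3.142, -0.0, 1.524]
wrist_force: [1.1, -0.5, -0.6]
finger_gap: 20.0
```

Call:
carry_out([
  [[0,0,-1],0,0],
  [[0,0,-2.5],0,0],
  [[0,0,-3.5],0,0],
  [[0,0,-4],0,0],
  [[0,0,-4],0,0],
  [[0,0,-2],-2.3,0],
  [[0,0,0],-2.27,0],
  [[-1.5,0.6,0],0,0],
  [[-2.8,1,0],0,0],
  [[-3.4,1.3,0],0,0],
  [[-3.4,1.3,0],0,0],
  [[-3.4,1.3,0],0,0],
  [[-3.4,1.3,0],0,0],
  [[-3.4,1.3,0],0,0],
  [[-3.4,1.3,0],0,0],
  [[-3.4,1.2,0],0,0],
  [[-3.4,1.2,0],0,0],
  [[-2.7,1,0],0,0],
  [[-1.5,0.6,0],0,0],
  [[0,0,0],0,0],
])

```text
clock: 19.77
eef_pos: [593.5, 17.5, 214.0]
eef_rot: [-3.142, 0.0, 1.601]
wrist_force: [-0.2, 0.0, -2.3]
finger_gap: 19.9
```

Run:
```python
from h import *
vision.camera('top');vision.camera('top')
s=manip.read_state(); print(s['eef_pos'],s['eef_rot'],s['finger_gap'])
snap('wrist','w5');snap('top','t5');snap('scene','s5')
```

```text
[592.62992322  20.49394544 213.90424853] [-3.14128343e+00 -3.01244066e-04  1.60346505e+00] 19.9360558547527
```

View pics/w5.png

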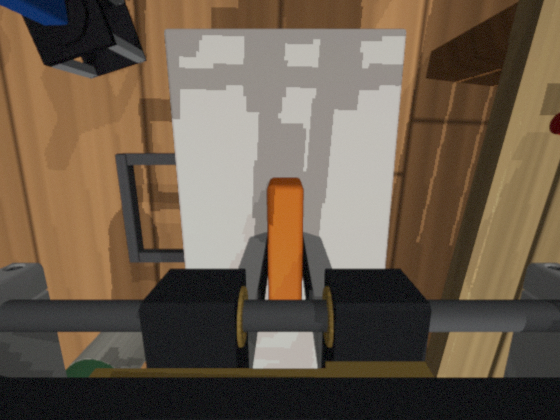

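View pics/s5.png

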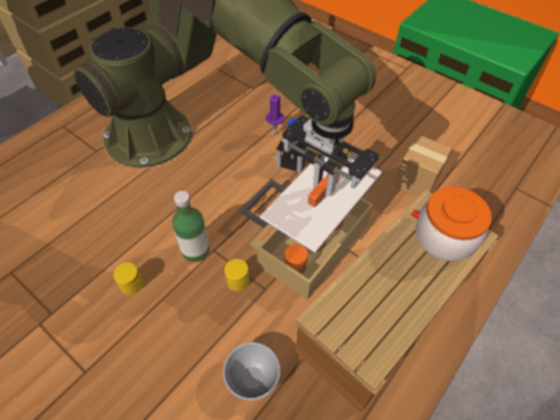

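```bash
cat >> h.py <<'E'
def tolocal(q,o,yaw):
    c,s=np.cos(np.radians(yaw)),np.sin(np.radians(yaw)); d=q[:,:2]-np.array(o); return np.c_[d@[c,s],d@[-s,c]]
def edges(z_,m,plane,o,yaw,step=10):
    "mask boundary in local frame: per-slice extents"
    v,u=np.nonzero(m); L=tolocal(ray(z_,np.c_[u,v],plane),o,yaw); return L
E
python3 - <<'E'
from h import *
z=load('w1');P=cloud(z); p,m=zmask(z,P,74,86,(450,720,-160,60),80); print('crate w1',rect(p))
L=tolocal(p,(595.3,10.1),1.9)
for a in range(-125,-20,15):
    s=L[(abs(L[:,1]-a)<4)]; print(a,s[:,0].min().round(1),s[:,0].max().round(1)) if len(s) else 0
for a in range(-80,70,15):
    s=L[(abs(L[:,0]-a)<4)]; print(a,s[:,1].min().round(1)) if len(s) else 0
z=load('w5');P=cloud(z); p,m=zmask(z,P,178,194,(480,700,-50,250),186); print(np.median(P[m][:,2]))
L=tolocal(p,(592.6,20.5),1.9)
for a in range(0,135,15):
    s=L[(abs(L[:,1]-a)<4)]; print(a,s[:,0].min().round(1),s[:,0].max().round(1)) if len(s) else 0
for a in range(-60,70,15):
    s=L[(abs(L[:,0]-a)<4)]; print(a,s[:,1].max().round(1)) if len(s) else 0
E
```

```text
crate w1 (array([586.2, -57.6]), array([161.9, 126.9]), 1.85)
-125 -92.3 69.5
-110 -91.9 69.5
-95 -92.0 69.2
-80 -92.2 69.6
-65 -92.2 69.6
-50 -92.3 69.3
-35 -92.2 69.6
-80 -130.6
-65 -130.1
-50 -130.6
-35 -130.1
-20 -130.6
-5 -130.1
10 -130.6
25 -130.1
40 -130.6
55 -130.1
185.86123179485824
0 -69.2 67.1
15 -69.2 67.1
30 -69.2 67.1
45 -69.2 67.2
60 -69.1 67.2
75 -69.1 67.2
90 -69.2 67.2
105 -69.1 67.3
120 -69.1 67.3
-60 128.2
-45 128.2
-30 128.2
-15 128.1
0 128.1
15 128.1
30 128.1
45 128.1
60 128.1
```

Call:
carry_out([
  [[-0.5,0.1,0],0,0],
  [[-0.5,0.15,0],0,0],
  [[0,0,2],0,0],
  [[0,0,3],0,0],
  [[0,0,2.5],0,0],
  [[0,0,1.2],0,0],
  [[0,0,0],0,0],
  [[0,0,0],0,0],
  [[0,0,0],0,0],
])

```text
clock: 20.77
eef_pos: [596.5, 10.2, 128.6]
eef_rot: [3.139, 0.0, 1.604]
wrist_force: [0.5, -0.7, -2.3]
finger_gap: 19.7
```

Run:
```python
from h import *
s=manip.read_state(); print(s['eef_pos'],s['eef_rot'],s['wrist_force'])
snap('wrist','w6');snap('top','t6');s=manip.read_state(); print(s['eef_pos'],s['eef_rot'],s['wrist_force'])
im=load('t6')['im'];cv2.imwrite('pics/c6.png',cv2.resize(im[120:280,190:360],None,fx=4,fy=3.7,interpolation=cv2.INTER_CUBIC)[:,:,::-1])
```

```text
[596.51919111  10.23313264 128.58106974] [3.13915287e+00 2.18984919e-04 1.60415951e+00] [ 0.51443123 -0.65230717 -2.25773907]
[596.39214671  10.24738388 128.46473552] [3.13904583e+00 2.23752719e-04 1.60412923e+00] [-0.44663742 -0.45438227 -2.00459479]
```

View pics/w6.png

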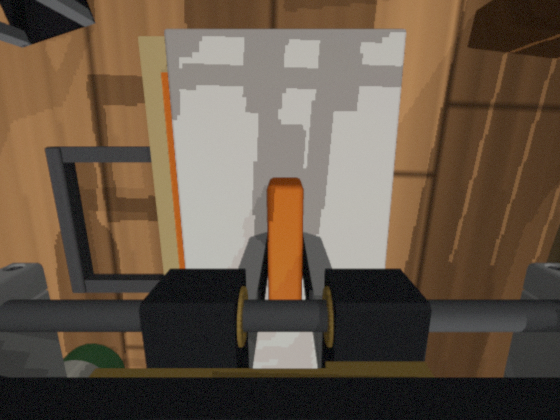

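View pics/c6.png

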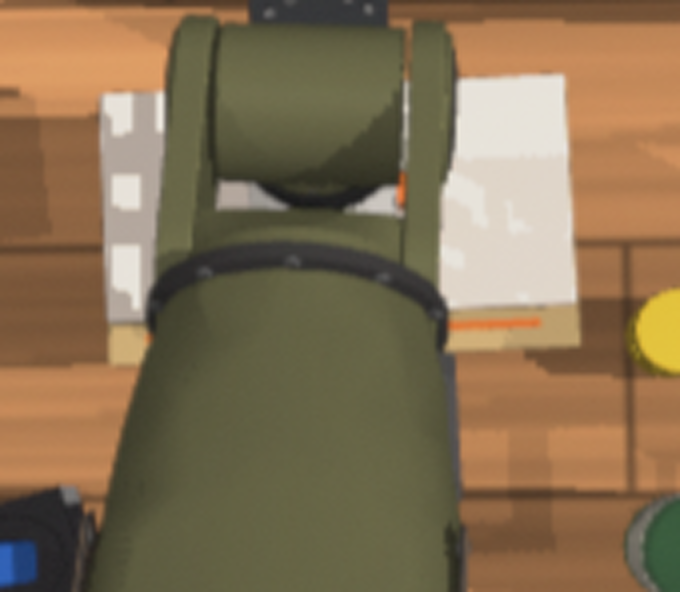

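Run:
```python
from h import *
z=load('w6');P=cloud(z); o=(596.4,10.24)
p,m=zmask(z,P,74,86,(450,560,-160,200),80);L=tolocal(p,o,1.9)
for a in range(0,135,15):
    s=L[(abs(L[:,1]-a)<4)]; print(a,s[:,0].min().round(1),s[:,0].max().round(1)) if len(s) else 0
print('ymax',[L[abs(L[:,0]-a)<4][:,1].max().round(1) for a in (-88,-80)])
hsv=cv2.cvtColor(z['im'],cv2.COLOR_RGB2HSV);v,u=np.nonzero(cv2.inRange(hsv,(2,180,100),(16,255,255))); k=(u<200)&(v<260)
S=tolocal(ray(z,np.c_[u[k],v[k]],80),o,1.9); print('seam x',np.polyfit(S[:,1],S[:,0],1), S[:,1].max())
p,m=zmask(z,P,92,108,(480,700,-50,250),100.7);L=tolocal(p,o,1.9); print(np.median(P[m][:,2]))
for a in range(0,135,30):
    s=L[(abs(L[:,1]-a)<4)]; print(a,s[:,0].min().round(1),s[:,0].max().round(1)) if len(s) else 0
print('ymax',[L[abs(L[:,0]-a)<4][:,1].max().round(1) for a in (-30,0,30)])
```

```text
0 -93.2 -76.7
15 -93.3 -76.6
30 -93.2 -76.6
45 -93.2 -76.6
60 -93.2 -76.6
75 -93.2 -76.6
90 -93.2 -76.6
105 -93.2 -76.6
120 -93.2 -76.6
ymax [np.float64(130.5), np.float64(130.5)]
seam x [ 1.36306057e-03 -7.88223346e+01] 109.03120487355142
100.48524559384472
0 -69.0 67.3
30 -69.0 67.3
60 -69.0 67.3
90 -69.0 67.4
120 -69.0 67.4
ymax [np.float64(128.1), np.float64(128.1), np.float64(128.1)]
```

Call:
carry_out([
  [[0,-0.17,0],0,0],
  [[0,0,0.3],0,0],
  [[0,0,0.3],0,0],
  [[0,0,0.3],0,0],
  [[0,0,0.2],0,0],
  [[0,0,0],0,0],
  [[0,0,0],0,0],
])

```text
clock: 21.45
eef_pos: [594.0, 10.2, 115.7]
eef_rot: [-3.141, 0.0, 1.604]
wrist_force: [-1.6, -0.4, 0.4]
finger_gap: 19.5
```

Call:
carry_out([
  [[0,0,0],0,0.6],
  [[0,0,0],0,0.6],
  [[0,0,0],0,0.6],
  [[0,0,0],0,0.6],
  [[0,0,-1],0,0.6],
  [[0,0,-3],0,0.6],
  [[0,0,-4],0,0.6],
  [[0,0,-3],0,0.6],
  [[0,0,0],1.9,0.6],
  [[1,-2,0],0,0.6],
  [[2.7,-3,0],0,0.6],
  [[2.7,-3,0],0,0.6],
  [[2.7,-3,0],0,0.6],
  [[2.7,-3,0],0,0.6],
  [[1,-2,0],0,0.6],
  [[0,0,0],0,0.6],
  [[0,0,0],0,0.6],
])

```text
clock: 22.87
eef_pos: [433.8, 138.7, 226.9]
eef_rot: [3.14, -0.0, 1.572]
wrist_force: [0.6, -0.5, 0.2]
finger_gap: 56.6
```

Run:
```python
from h import *
s=manip.read_state(); print(s['eef_pos'],s['eef_rot'],s['wrist_force'])
snap('wrist','w7');snap('top','t7');snap('scene','s7')
z=load('t7');P=cloud(z)
p,m=zmask(z,P,83,95,(480,700,-150,200),88); print('lid',rect(p),m.sum(),np.median(P[m][:,2]))
p,m=zmask(z,P,70,96,(480,700,-150,200),85); print('all',rect(p))
for n in ('t7','w7'):
  z=load(n);P=cloud(z);hsv=cv2.cvtColor(z['im'],cv2.COLOR_RGB2HSV)
  v,u=np.nonzero((hsv[...,0]>100)&(hsv[...,0]<125)&(hsv[...,1]>150)&(P[...,2]>141)&(P[...,2]<152)); print('blue top',rect(ray(z,np.c_[u,v],146)),len(u))
  p,m=zmask(z,P,62,78,(330,450,100,260),70); print('stand',rect(p),m.sum())
```

```text
[433.79325441 138.66828412 226.94478008] [ 3.13971730e+00 -3.37050857e-04  1.57247680e+00] [ 0.56521285 -0.47734488  0.20953522]
lid (array([589.9,   9.9]), array([149.7, 259.6]), 1.87) 6546 87.6069080820863
all (array([584.6,   9.7]), array([161.7, 260.8]), 1.9)
blue top (array([0., 0.]), array([0., 0.]), 0.0) 0
stand (array([370.1, 221.1]), array([9.1, 4.2]), 18.99) 9
blue top (array([382.4, 191.1]), array([23.8, 23.6]), 3.18) 859
stand (array([382.9, 191.8]), array([70.3, 69.9]), 17.88) 3373
```

View pics/w7.png

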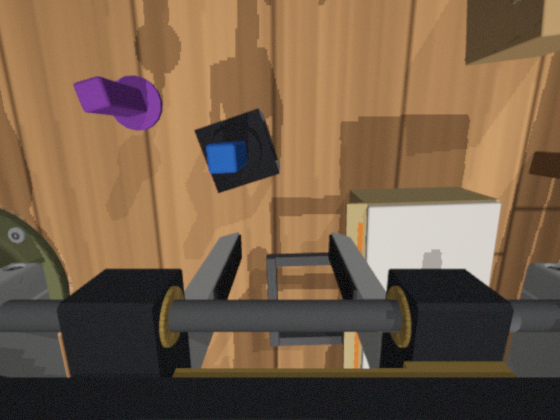

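View pics/s7.png

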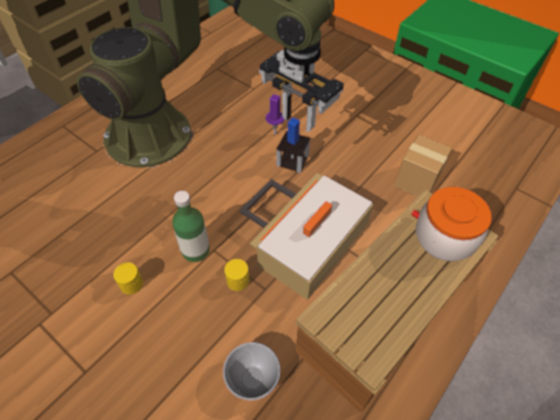

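View pics/t7.png

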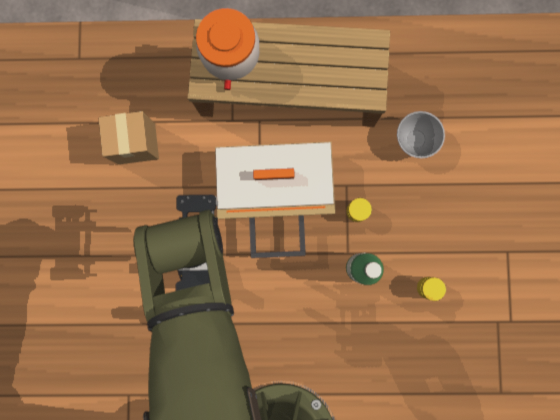

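Call:
carry_out([
  [[1.5,-1.5,0],0,0.6],
  [[2.2,-2,0],0,0.6],
  [[1.5,-1.5,0],0,0.6],
  [[0,0,0],-2.5,0.6],
  [[0,0,2],0,0.6],
  [[0,0,2],0,0.6],
  [[0,0,0],0,0.6],
  [[0,0,0],0,0.6],
  [[0,0,0],0,0.6],
])

```text
clock: 23.77
eef_pos: [384.7, 190.0, 186.7]
eef_rot: [3.141, -0.0, 1.614]
wrist_force: [-0.1, 0.7, 0.3]
finger_gap: 56.4
```

Run:
```python
from h import *
s=manip.read_state(); print(s['eef_pos'],s['eef_rot'],s['wrist_force'])
snap('wrist','w8')
z=load('w8');P=cloud(z);hsv=cv2.cvtColor(z['im'],cv2.COLOR_RGB2HSV)
v,u=np.nonzero((hsv[...,0]>100)&(hsv[...,0]<125)&(hsv[...,1]>150)&(P[...,2]>141)&(P[...,2]<152)); print('blue top',rect(ray(z,np.c_[u,v],146)),len(u))
```

```text
[384.70803483 190.03588048 186.67125434] [ 3.14103578e+00 -1.65679483e-04  1.61375438e+00] [-0.07808339  0.69593175  0.27023745]
blue top (array([381.4, 192.6]), array([23.5, 23.9]), 2.42) 1037
```

View pics/w8.png

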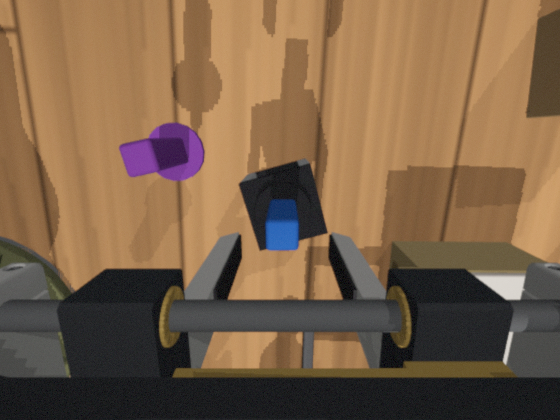

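Call:
carry_out([
  [[0.1,0,2],0,0.6],
  [[0,0,2.5],0,0.6],
  [[0,0,2],0,0.6],
  [[0,0,1],0,0.6],
  [[0,0,0],0,0],
  [[0,0,0],0,0],
  [[0,0,0],0,0],
  [[0,0,0],0,0],
  [[0,0,0],0,0],
  [[0,0,0],0,0],
  [[0,0,0],0,0],
  [[0,0,0],0,0],
  [[0,0,0],0,0],
  [[0,0,0],0,0],
], grip_force=25)

```text
clock: 24.98
eef_pos: [384.2, 191.4, 111.6]
eef_rot: [3.141, -0.0, 1.615]
wrist_force: [-1.1, -0.1, 7.0]
finger_gap: 24.0
```

Run:
```python
from h import *
for i in range(4):
    s=manip.read_state(); print(s['eef_pos'],s['eef_rot'],s['wrist_force'],s['finger_gap']); vision.camera('top')
```

```text
[384.24137204 191.37499365 111.57122516] [ 3.14051966e+00 -4.09076907e-04  1.61456972e+00] [-1.11436091 -0.11629613  7.00372479] 23.980339797178765
[384.22696222 191.35711545 111.56461488] [ 3.14059010e+00 -4.15200599e-04  1.61452904e+00] [-2.0793539   0.32520293  7.2057623 ] 23.734620015362644
[384.19942698 191.34472517 111.5434498 ] [ 3.14065236e+00 -3.51700536e-04  1.61458118e+00] [-1.87638943 -0.4794607   6.64713871] 23.93561500700224
[384.2170829  191.34106469 111.5532299 ] [ 3.14060558e+00 -3.68336068e-04  1.61457363e+00] [-0.57515379 -1.23419546  7.06602729] 23.780001927569245
```

Run:
```python
from h import *
for n in ('w7','w8','w6'):
  z=load(n);P=cloud(z);hsv=cv2.cvtColor(z['im'],cv2.COLOR_RGB2HSV);v,u=np.nonzero(cv2.inRange(hsv,(2,180,100),(16,255,255)))
  q=ray(z,np.c_[u,v],80); k=(abs(q[:,0]-519)<12)&(abs(q[:,1])<130); L=tolocal(q[k],(595.1,10.3),1.9)
  if k.sum()>20: print(n,k.sum(),np.polyfit(L[:,1],L[:,0],1),L[:,1].min(),L[:,1].max())
  p,m=zmask(z,P,74,84,(470,560,-160,200),80);L=tolocal(p,(595.1,10.3),1.9); 
  for a in (0,30,60,90,120):
    s=L[abs(L[:,1]-a)<5]; print(a,s[:,0].min() if len(s) else None,end=' ')
  print(L[:,1].max())
z=load('t7');P=cloud(z);hsv=cv2.cvtColor(z['im'],cv2.COLOR_RGB2HSV);v,u=np.nonzero(cv2.inRange(hsv,(2,170,100),(16,255,255)))
q=ray(z,np.c_[u,v],80); k=(abs(q[:,0]-519)<12)&(abs(q[:,1])<130); L=tolocal(q[k],(595.1,10.3),1.9);print(k.sum(),np.polyfit(L[:,1],L[:,0],1),L[:,1].min(),L[:,1].max())
p,m=zmask(z,P,72,96,(480,700,-150,200),85);v,u=np.nonzero(m);L=tolocal(ray(z,np.c_[u,v],80),(595.1,10.3),1.9);print(L.min(0),L.max(0),[L[abs(L[:,1]-a)<5][:,0].min() for a in (-100,-50,0,50,100)])
```

```text
w7 179 [ 4.43808889e-04 -7.68694429e+01] -77.84464803066754 107.82996403648265
0 None 30 None 60 None 90 -87.54345748929576 120 -93.46381571553187 132.711501212634
0 None 30 None 60 None 90 None 120 None 133.3493405287464
w6 959 [ 1.22522253e-03 -7.75153217e+01] -27.796295290290413 108.92813612868981
0 -91.93391377054961 30 -91.90749035642581 60 -91.94786909839956 90 -91.9321963658435 120 -91.90854880626696 130.40797332666693
149 [-1.89135547e-04 -7.66193370e+01] -108.38754330497261 107.79189633321843
[ -90.97965086 -131.11600923] [ 71.36679953 130.78707885] [np.float64(-90.42448952392904), np.float64(-90.48936200222472), np.float64(-90.4560736249608), np.float64(-90.52106359535672), np.float64(-90.48775029917743)]
```

Call:
carry_out([
  [[0,0,-2],0,0],
  [[0,0,-3],0,0],
  [[0,0,-3],0,0],
  [[0,0,-2],0.6,0],
  [[-1.3,1.8,0],0,0],
  [[-2,2.8,0],0,0],
  [[-2.3,3.2,0],0,0],
  [[-2.2,3.1,0],0,0],
  [[-1.5,2,0],0,0],
  [[0,0,0],0,0],
  [[0,0,0],0,0],
  [[0,0,0],0,0],
  [[0,0,0],0,0],
])

```text
clock: 26.27
eef_pos: [515.3, 103.1, 210.9]
eef_rot: [-3.142, -0.0, 1.605]
wrist_force: [0.2, 0.7, -1.0]
finger_gap: 24.3
```

Run:
```python
from h import *
for i in range(3):
    s=manip.read_state(); print(s['eef_pos'],s['eef_rot'],s['wrist_force'],s['finger_gap']); vision.camera('top')
snap('scene','s9')
im=load('s9')['im'];cv2.imwrite('pics/c9.png',cv2.resize(im[90:290,200:400],None,fx=3,fy=3,interpolation=cv2.INTER_CUBIC)[:,:,::-1])
```

```text
[515.3301013  103.12017939 210.94901106] [-3.14159090e+00 -5.39847750e-05  1.60486658e+00] [ 0.22299075  0.74060573 -1.02452998] 24.339491941855133
[515.37094979 103.16272456 211.05433169] [ 3.14133478e+00 -6.39700527e-05  1.60501143e+00] [-0.6831926  -0.04172108 -1.59119646] 23.552567202162273
[515.44310303 103.15945658 211.08695085] [ 3.14122587e+00 -3.64165306e-05  1.60513977e+00] [-0.58415966  0.26566005 -0.74886832] 23.90917243190778
```

View pics/c9.png

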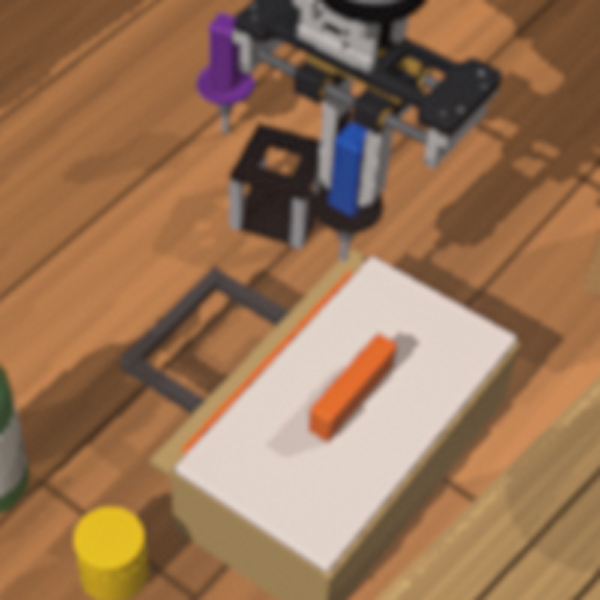

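Call:
carry_out([
  [[0,0.05,0.8],0,0],
  [[0,0,0.9],0,0],
  [[0,0,0.6],0,0],
  [[0,0,0.3],0,0],
  [[0,0,0.2],0,0],
  [[0,0,0],0,0],
  [[0,0,0],0,0],
  [[0,0,0],0,0],
  [[0,0,0],0,0],
])

```text
clock: 27.22
eef_pos: [516.6, 102.6, 183.1]
eef_rot: [3.141, -0.0, 1.604]
wrist_force: [0.0, -0.3, -0.4]
finger_gap: 23.5
```

Run:
```python
from h import *
for i in range(4):
    s=manip.read_state(); print(s['eef_pos'],s['eef_rot'],s['wrist_force'],s['finger_gap']); vision.camera('top')
snap('scene','s10'); snap('wrist','w10')
im=load('s10')['im'];cv2.imwrite('pics/c10.png',cv2.resize(im[130:250,230:390],None,fx=5,fy=5,interpolation=cv2.INTER_CUBIC)[:,:,::-1])
```

```text
[516.56008343 102.5744007  183.06102563] [ 3.14110208e+00 -7.32702474e-05  1.60403700e+00] [ 0.03352313 -0.3478553  -0.40958814] 23.522005129630966
[516.55561908 102.55946371 183.04221003] [ 3.14110404e+00 -6.52572172e-06  1.60404778e+00] [ 0.55746889  0.09665609 -0.85937488] 24.09068042393257
[516.52736121 102.57068104 183.01137369] [ 3.14116181e+00 -5.50756999e-05  1.60408423e+00] [-0.09571661  1.09888851 -0.686576  ] 23.787858483188458
[516.49356397 102.56020767 182.94410165] [ 3.14131065e+00 -3.00920979e-05  1.60405382e+00] [-0.45550592 -1.48495235 -1.38059927] 23.621780134216795
```

View pics/c10.png

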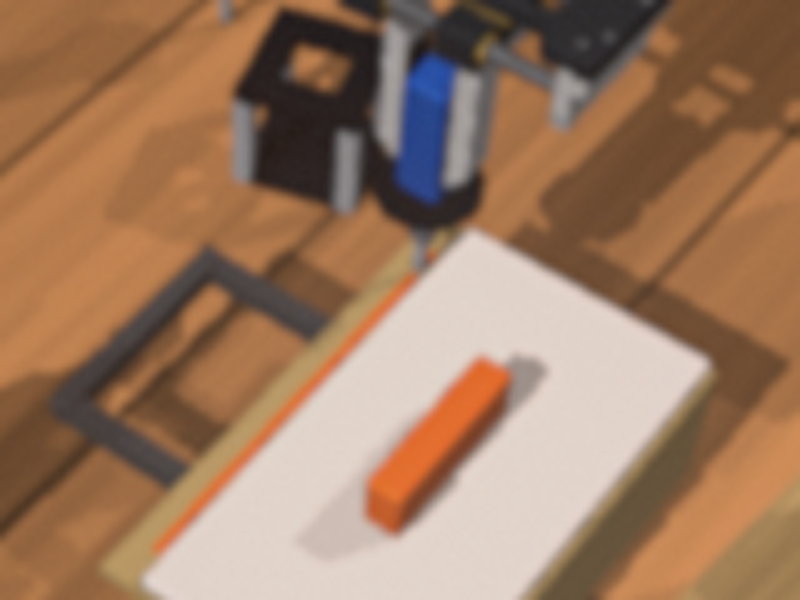

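Call:
carry_out([
  [[0,-0.03,0.06],0,0],
  [[0,0,0.05],0,0],
  [[0,0,0],0,0],
  [[0,0,0],0,0],
  [[-0.25,0,0],0,0],
  [[-0.25,0,0],0,0],
  [[-0.25,0,0],0,0],
  [[-0.25,0,0],0,0],
  [[-0.25,0,0],0,0],
  [[-0.25,0,0],0,0],
  [[-0.25,0,0],0,0],
  [[-0.25,0,0],0,0],
  [[-0.25,0,0],0,0],
  [[-0.25,0,0],0,0],
])

```text
clock: 28.68
eef_pos: [517.0, 77.3, 181.7]
eef_rot: [-3.142, 0.0, 1.604]
wrist_force: [0.7, 0.6, -1.2]
finger_gap: 23.9
```

Call:
carry_out([
  [[-0.25,0,0],0,0],
  [[-0.25,0,0],0,0],
  [[-0.25,0,0],0,0],
  [[-0.25,0,0],0,0],
  [[-0.25,0,0],0,0],
  [[-0.25,0,0],0,0],
  [[-0.25,0,0],0,0],
  [[-0.25,0,0],0,0],
  [[-0.25,0,0],0,0],
  [[-0.25,0,0],0,0],
  [[-0.25,0,0],0,0],
  [[-0.25,0,0],0,0],
  [[-0.25,0,0],0,0],
  [[-0.25,0,0],0,0],
  [[-0.25,0,0],0,0],
  [[-0.25,0,0],0,0],
  [[-0.25,0,0],0,0],
  [[-0.25,0,0],0,0],
  [[-0.25,0,0],0,0],
  [[-0.25,0,0],0,0],
])

```text
clock: 30.35
eef_pos: [518.6, 27.3, 181.7]
eef_rot: [-3.142, 0.0, 1.604]
wrist_force: [0.7, -0.7, -1.7]
finger_gap: 23.9
```

Run:
```python
from h import *
s=manip.read_state(); print(s['eef_pos'],s['eef_rot'],s['wrist_force'],s['finger_gap'])
snap('scene','s11')
im=load('s11')['im'];cv2.imwrite('pics/c11.png',cv2.resize(im[130:250,210:370],None,fx=5,fy=5,interpolation=cv2.INTER_CUBIC)[:,:,::-1])
```

```text
[518.62679204  27.3426074  181.66546499] [-3.14154001e+00  1.16650902e-05  1.60407785e+00] [ 0.67577487 -0.6845917  -1.74327483] 23.901838768729103
```

View pics/c11.png

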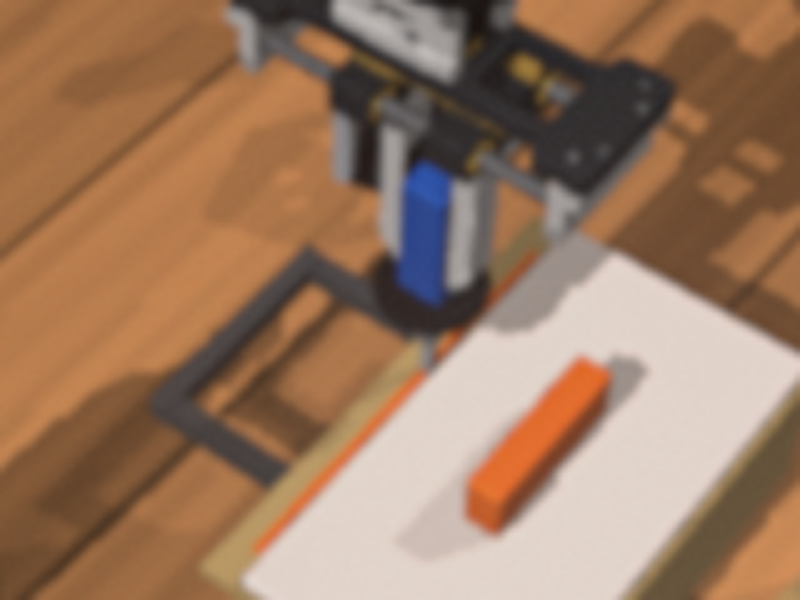

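Call:
carry_out([
  [[-0.25,0,0],0,0],
  [[-0.25,0,0],0,0],
  [[-0.25,0,0],0,0],
  [[-0.25,0,0],0,0],
  [[-0.25,0,0],0,0],
  [[-0.25,0,0],0,0],
  [[-0.25,0,0],0,0],
  [[-0.25,0,0],0,0],
  [[-0.25,0,0],0,0],
  [[-0.25,0,0],0,0],
  [[-0.25,0,0],0,0],
  [[-0.25,0,0],0,0],
  [[-0.25,0,0],0,0],
  [[-0.25,0,0],0,0],
  [[-0.25,0,0],0,0],
  [[-0.25,0,0],0,0],
  [[-0.25,0,0],0,0],
  [[-0.25,0,0],0,0],
  [[-0.25,0,0],0,0],
  [[-0.25,0,0],0,0],
])

```text
clock: 32.07
eef_pos: [520.3, -22.6, 181.7]
eef_rot: [-3.142, -0.0, 1.604]
wrist_force: [0.1, -0.1, -0.4]
finger_gap: 24.0
```

Call:
carry_out([
  [[-0.25,0,0],0,0],
  [[-0.25,0,0],0,0],
  [[-0.25,0,0],0,0],
  [[-0.25,0,0],0,0],
  [[-0.25,0,0],0,0],
  [[-0.25,0,0],0,0],
  [[-0.25,0,0],0,0],
  [[-0.25,0,0],0,0],
  [[-0.25,0,0],0,0],
  [[-0.25,0,0],0,0],
  [[-0.25,0,0],0,0],
  [[-0.25,0,0],0,0],
  [[-0.25,0,0],0,0],
  [[-0.25,0,0],0,0],
  [[-0.25,0,0],0,0],
  [[-0.25,0,0],0,0],
  [[-0.25,0,0],0,0],
  [[-0.25,0,0],0,0],
  [[-0.25,0,0],0,0],
  [[-0.25,0,0],0,0],
])

```text
clock: 33.73
eef_pos: [522.0, -72.6, 181.7]
eef_rot: [3.142, 0.0, 1.604]
wrist_force: [0.3, -0.5, -0.9]
finger_gap: 23.8
```

Call:
carry_out([
  [[-0.25,0,0],0,0],
  [[-0.25,0,0],0,0],
  [[-0.25,0,0],0,0],
  [[-0.25,0,0],0,0],
  [[-0.25,0,0],0,0],
  [[-0.25,0,0],0,0],
  [[-0.25,0,0],0,0],
  [[0,0,0],0,0],
  [[0,0,0],0,0],
])

```text
clock: 34.48
eef_pos: [522.5, -89.9, 181.6]
eef_rot: [-3.142, -0.0, 1.604]
wrist_force: [0.6, -0.4, -1.8]
finger_gap: 24.0
```

Run:
```python
from h import *
s=manip.read_state(); print(s['eef_pos'],s['eef_rot'],s['wrist_force'],s['finger_gap'])
snap('scene','s12')
im=load('s12')['im'];cv2.imwrite('pics/c12.png',cv2.resize(im[150:270,190:350],None,fx=5,fy=5,interpolation=cv2.INTER_CUBIC)[:,:,::-1])
```

```text
[522.52672361 -89.94835902 181.6407934 ] [-3.14150611e+00 -1.93121487e-05  1.60388410e+00] [ 0.6350538  -0.4263461  -1.75482174] 23.971541659342417
```

View pics/c12.png

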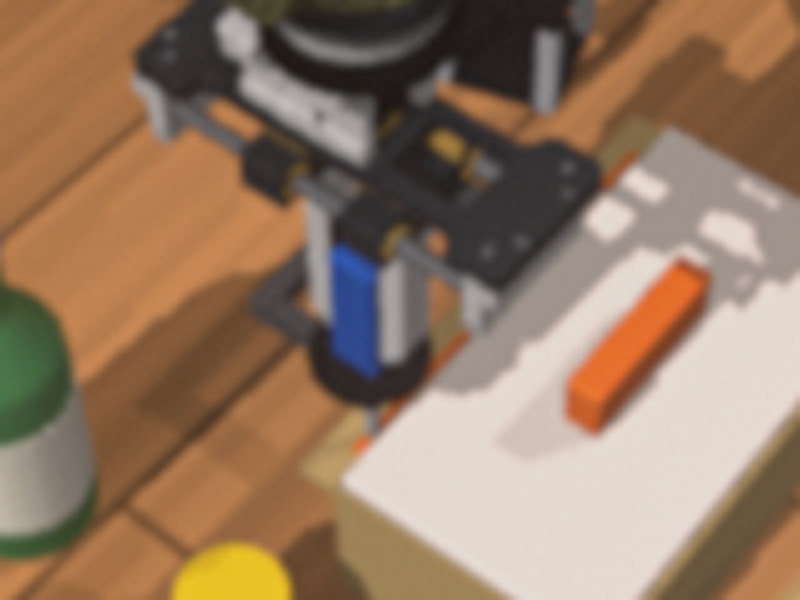

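Call:
carry_out([
  [[0,0,-1],0,0],
  [[0,0,-2],0,0],
  [[2,-0.9,0],0,0],
  [[3.2,-1.4,0],0,0],
  [[3.2,-1.4,0],0,0],
  [[3.2,-1.5,0],0,0],
  [[3.2,-1.5,0],0,0],
  [[3.2,-1.5,0],0,0],
  [[3.2,-1.5,0],0,0],
  [[3.2,-1.4,0],0,0],
  [[2.5,-1.1,0],0,0],
  [[1.6,-0.7,0],0,0],
  [[0,0,0],0,0],
  [[0,0,0],0,0],
  [[0,0,0],0,0],
  [[0,0,0],0,0],
])

```text
clock: 35.87
eef_pos: [384.5, 190.1, 211.9]
eef_rot: [3.141, 0.0, 1.603]
wrist_force: [-0.7, -0.6, -1.5]
finger_gap: 23.5
```

Run:
```python
from h import *
for i in range(3):
    s=manip.read_state(); print(s['eef_pos'],s['eef_rot'],s['wrist_force'],s['finger_gap']); vision.camera('top')
snap('scene','s13'); snap('wrist','w13')
im=load('s13')['im'];cv2.imwrite('pics/c13.png',cv2.resize(im[70:190,220:380],None,fx=5,fy=5,interpolation=cv2.INTER_CUBIC)[:,:,::-1])
```

```text
[384.53989564 190.0580596  211.91417418] [3.14136795e+00 2.00353756e-05 1.60306974e+00] [-0.65116979 -0.58914029 -1.52638779] 23.485914119054765
[384.54204911 190.01599559 211.82854701] [3.14147608e+00 4.50714121e-05 1.60282991e+00] [-0.23852436  0.21857598 -1.23199225] 23.62311510082543
[384.48515926 190.05275052 211.75356339] [-3.14159214e+00  9.04882546e-05  1.60281633e+00] [ 0.38642944 -0.99512346 -0.53444115] 24.011779628122344
```

View pics/c13.png

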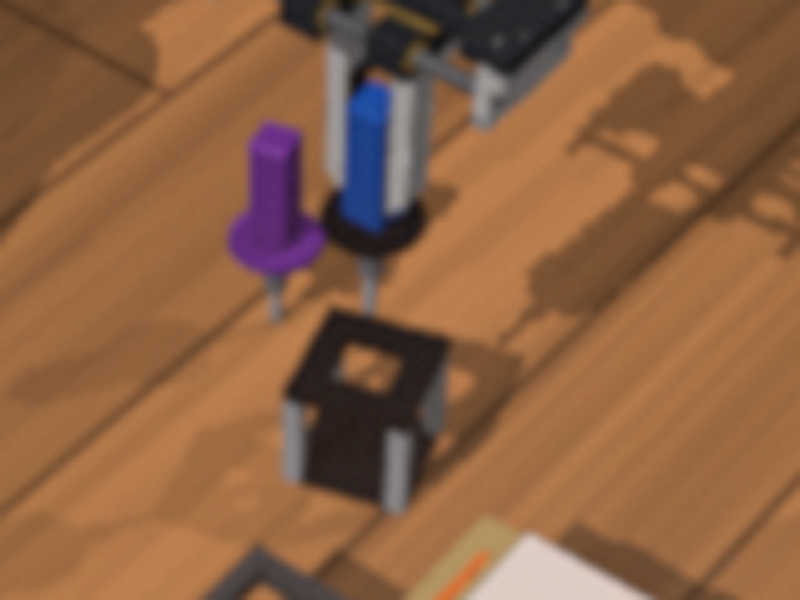

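Call:
carry_out([
  [[0.1,0,1],0,0],
  [[0,0,2],0,0],
  [[0,0,2],0,0],
  [[0,0,2],0,0],
  [[0,0,1.5],0,0],
  [[0,0,1],0,0],
  [[0,0,0.4],0,0],
  [[0,0,0],0,0],
  [[0,0,0],0,0],
  [[0,0,0],0,0],
])

```text
clock: 36.95
eef_pos: [384.4, 191.8, 113.0]
eef_rot: [3.141, -0.0, 1.604]
wrist_force: [1.2, -1.0, -0.8]
finger_gap: 23.9
```

Call:
carry_out([
  [[0,0,0.13],0,0],
  [[0,0,0],0,0],
  [[0,0,0],0,0],
  [[0,0,0],0,0.5],
  [[0,0,0],0,0.5],
  [[0,0,0],0,0.5],
  [[0,0,0],0,0.5],
  [[0,0,-1],0,0.5],
  [[0,0,-3],0,0.5],
  [[0,0,-4],0,0.5],
  [[0,0,-4],0,0.5],
  [[0,0,0],0,0.5],
])

```text
clock: 37.95
eef_pos: [386.1, 192.5, 239.1]
eef_rot: [3.131, -0.004, 1.604]
wrist_force: [0.4, 0.1, 0.5]
finger_gap: 47.2
```

Run:
```python
from h import *
s=manip.read_state(); print(s['eef_pos'],s['eef_rot'],s['wrist_force'],s['finger_gap'])
snap('scene','s14'); snap('wrist','w14')
im=load('s14')['im'];cv2.imwrite('pics/c14.png',cv2.resize(im[70:190,220:380],None,fx=5,fy=5,interpolation=cv2.INTER_CUBIC)[:,:,::-1])
```

```text
[386.05492071 192.5203066  239.10356599] [ 3.13139249 -0.00370044  1.60412593] [0.38233004 0.10600183 0.45855191] 47.16832129520937
```

View pics/c14.png

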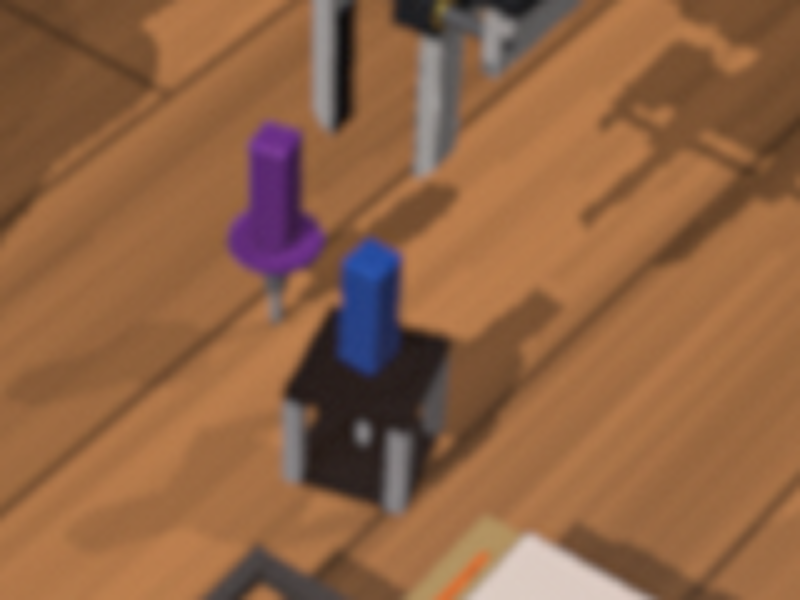

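Call:
carry_out([
  [[0,0,0],-6.9,0.9],
  [[0,0,0],-6.9,0.9],
  [[0,0,0],-6.9,0.9],
  [[0,0,0],-6.9,0.9],
  [[0,0,0],-6.9,0.9],
  [[0,0,0],-6.9,0.9],
  [[0,0,0],-6.9,0.9],
  [[0,0,0],-6.9,0.9],
  [[0,0,0],-6.9,0.9],
  [[0,0,0],-6.9,0.9],
  [[0,0,0],-6.9,0.9],
  [[0,0,0],-6.9,0.9],
  [[0,0,0],-7.1,0.9],
  [[0,-3,0],0,0.9],
  [[0.1,-4,0],0,0.9],
  [[0.1,-4,0],0,0.9],
  [[0,-4,0],0,0.9],
  [[0,-3,0],0,0.9],
  [[0,-0.9,0],0,0.9],
  [[0,0,0],0,0.9],
])

```text
clock: 39.72
eef_pos: [387.6, 1.3, 230.6]
eef_rot: [3.141, -0.002, -3.113]
wrist_force: [-0.4, 1.1, 0.7]
finger_gap: 84.7
```

Run:
```python
from h import *
vision.camera('top');s=manip.read_state(); print(s['eef_pos'],s['eef_rot'],s['joints'].round(2),s['finger_gap'])
snap('wrist','w15');snap('top','t15')
```

```text
[387.75311471   2.50473548 230.73326022] [ 3.14121319e+00 -1.44738479e-03 -3.11225149e+00] [-0.09 -0.07  1.93  0.    1.29 -1.69] 84.91389232388839
```

View pics/w15.png

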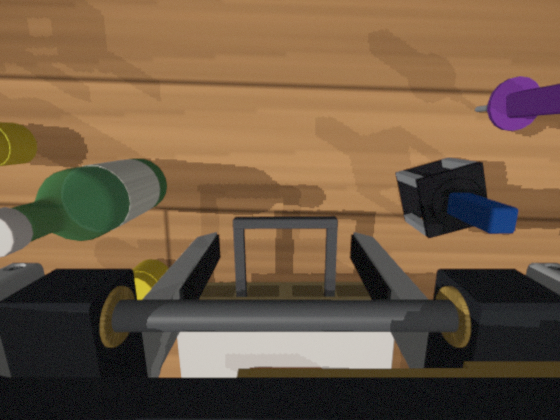

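View pics/t15.png

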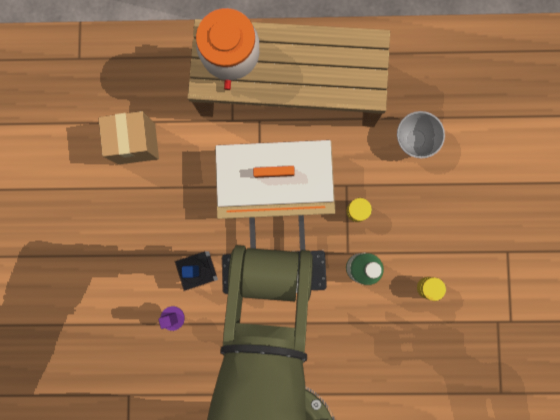

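Run:
```python
from h import *
ims=[]
for n in ('t7','t15'):
  z=load(n);P=cloud(z);hsv=cv2.cvtColor(z['im'],cv2.COLOR_RGB2HSV)
  m=(hsv[...,1]<40)&(hsv[...,2]>120)&(P[...,0]>500)&(P[...,0]<690)&(abs(P[...,1])<160)
  v,u=np.nonzero(m); print(n,'white',rect(ray(z,np.c_[u,v],88)),m.sum(),'z med',np.median(P[m][:,2]))
  A=np.c_[P[m][:,:2],np.ones(m.sum())]; k=abs(P[m][:,2]-88)<8; print('plane',np.linalg.lstsq(A[k],P[m][k][:,2],rcond=None)[0])
  v,u=np.nonzero(cv2.inRange(hsv,(2,180,100),(16,255,255))); q=ray(z,np.c_[u,v],120); k=(q[:,0]>560)&(q[:,0]<640)&(abs(q[:,1])<80); print('bar',rect(q[k]))
  p,mm=zmask(z,P,72,96,(480,700,-150,200),85); v,u=np.nonzero(mm); print('all@80',rect(ray(z,np.c_[u,v],80)))
  ims.append(cv2.resize(z['im'][130:225,200:350],None,fx=5,fy=3,interpolation=cv2.INTER_CUBIC))
cv2.imwrite('pics/c15.png',np.vstack(ims)[:,:,::-1])
```

```text
t7 white (array([592.7,  11.7]), array([136.6, 258.3]), 1.84) 6442 z med 87.55866227768809
plane [-3.00045840e-04  4.45070237e-04  8.77157145e+01]
bar (array([591.4,   9.8]), array([17.9, 84.8]), 1.79)
all@80 (array([585.3,   9.8]), array([162.3, 261.9]), 1.9)
t15 white (array([598.1,  10.3]), array([136.5, 255.8]), 1.9) 6407 z med 87.50589631057915
plane [-1.12997214e-03  4.40131589e-04  8.81814098e+01]
bar (array([596.7,   9.8]), array([18., 85.]), 1.89)
all@80 (array([587.2,   9.9]), array([165.7, 261.9]), 1.88)
```

View pics/c15.png

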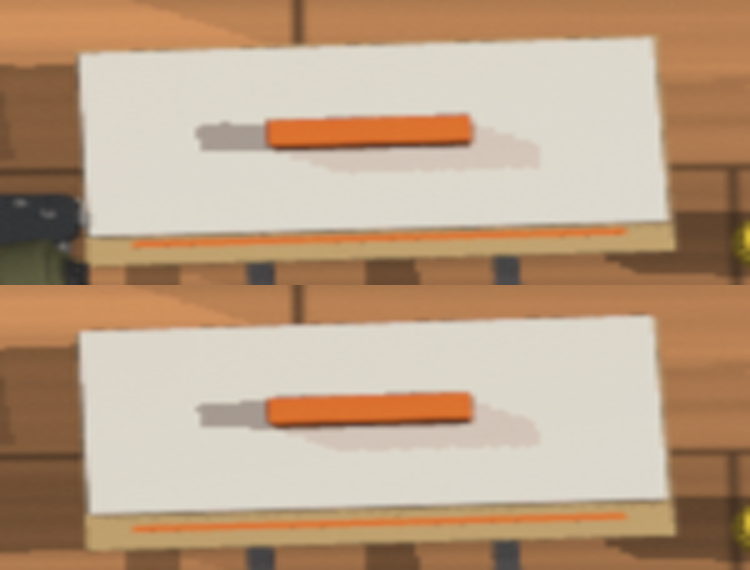

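Call:
carry_out([
  [[0,0,2],0,0.9],
  [[0,0,3.5],0,0.9],
  [[0,0,3.5],0,0.9],
  [[0,0,3.5],0,0.9],
  [[0,0,2.5],0,0.9],
  [[0,0,1.2],0,0.9],
  [[0,0,0.6],0,0.9],
  [[0,0,0],0,0.9],
  [[0,0,0],0,0.9],
  [[0,0,0],0,0.9],
])

```text
clock: 40.7
eef_pos: [388.7, 3.1, 64.3]
eef_rot: [-3.141, 0.002, -3.109]
wrist_force: [0.1, 0.4, 0.9]
finger_gap: 84.6
```

Run:
```python
from h import *
vision.camera('top');s=manip.read_state(); print(s['eef_pos'],s['eef_rot'],s['wrist_force'],s['finger_gap'])
snap('wrist','w16')
```

```text
[388.64439523   2.96638671  64.31025714] [-3.14140937e+00  1.74983255e-03 -3.10958940e+00] [0.01781173 0.72491903 0.46875691] 84.81508896912598
```

View pics/w16.png

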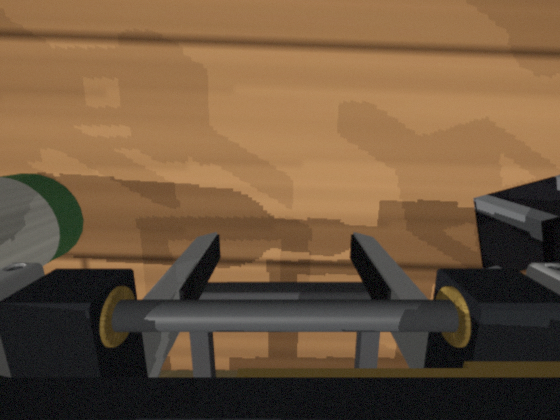

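Call:
carry_out([
  [[-0.5,0,0],0,0.9],
  [[-0.5,0,0],0,0.9],
  [[-0.4,0,0],0,0.9],
  [[-0.3,0,0],0,0.9],
  [[-0.3,0,0],0,0.9],
  [[-0.3,0,0],0.1,0.9],
  [[-0.4,0,0],0.11,0.9],
  [[-0.4,0,0],0.11,0.9],
  [[-0.4,0,0],0.11,0.9],
  [[-0.4,0,0],0.11,0.9],
  [[-0.4,0,0],0.11,0.9],
  [[-0.4,0,0],0.11,0.9],
])

```text
clock: 41.8
eef_pos: [434.3, 4.2, 63.1]
eef_rot: [3.141, -0.003, -3.123]
wrist_force: [-8.6, 0.9, 6.5]
finger_gap: 84.7
```

```bash
cat >> h.py <<'E'
def crate_now(z_,box=(480,900,-170,200)):
    P=cloud(z_);hsv=cv2.cvtColor(z_['im'],cv2.COLOR_RGB2HSV)
    v,u=np.nonzero(cv2.inRange(hsv,(2,170,100),(16,255,255))); q=ray(z_,np.c_[u,v],80); k=(P[v,u,2]>70)&(P[v,u,2]<90)&(q[:,0]>480)&(q[:,0]<780)&(abs(q[:,1])<150)
    if k.sum()>20:
        f=np.polyfit(q[k][:,1],q[k][:,0],1); print('seam n',k.sum(),'yaw',np.degrees(np.arctan(-f[0])).round(2),'x(y=0)',f[1].round(1),'y',q[k][:,1].min().round(1),q[k][:,1].max().round(1))
    m=(hsv[...,1]<45)&(hsv[...,2]>100)&(P[...,2]>80)&(P[...,2]<97)&(P[...,0]>480)&(abs(P[...,1])<180)
    v,u=np.nonzero(m); print('lid',rect(ray(z_,np.c_[u,v],88)),m.sum()) if m.sum()>100 else 0
E
python3 - <<'E'
from h import *
s=manip.read_state(); print(s['eef_pos'],s['eef_rot'],s['wrist_force'],s['finger_gap'])
snap('top','t17'); crate_now(load('t17'))
E
```

```text
[434.31948987   4.17334468  63.0777532 ] [ 3.14132083 -0.00316665 -3.12321606] [-8.63826268  0.94959435  6.4838918 ] 84.696533345241
seam n 145 yaw 1.08 x(y=0) 549.3 y -101.0 115.5
lid (array([628.6,   8.5]), array([137.1, 256.2]), 1.03) 6420
```

View pics/t17.png

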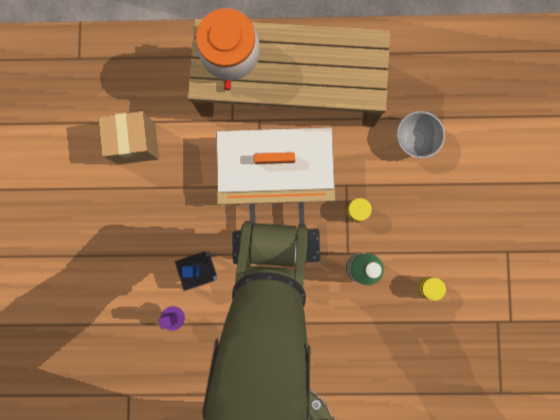

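Call:
carry_out([
  [[-0.4,0,0],0.11,0.9],
  [[-0.4,0,0],0.11,0.9],
  [[-0.4,0,0],0.11,0.9],
  [[-0.4,0,0],0.11,0.9],
  [[-0.4,0,0],0.11,0.9],
  [[-0.4,0,0],0.11,0.9],
  [[-0.4,0,0],0.11,0.9],
  [[-0.4,0,0],0.11,0.9],
  [[-0.4,0,0],0.11,0.9],
  [[-0.4,0,0],0.11,0.9],
  [[-0.4,0,0],0.11,0.9],
  [[-0.4,0,0],0.11,0.9],
  [[-0.4,0,0],0.11,0.9],
  [[-0.4,0,0],0.11,0.9],
  [[-0.4,0,0],0.11,0.9],
  [[-0.4,0,0],0.11,0.9],
  [[-0.4,0,0],0.11,0.9],
  [[-0.4,0,0],0.11,0.9],
  [[-0.4,0,0],0.11,0.9],
  [[-0.4,0,0],0.11,0.9],
])

```text
clock: 43.52
eef_pos: [514.4, 4.2, 63.0]
eef_rot: [3.141, -0.003, 3.122]
wrist_force: [-7.0, 0.0, 3.7]
finger_gap: 85.1
```

Run:
```python
from h import *
s=manip.read_state(); print(s['eef_pos'],s['eef_rot'],s['wrist_force'],s['finger_gap'])
snap('top','t18'); crate_now(load('t18')); snap('wrist','w18')
z=load('t18');P=cloud(z);p,m=zmask(z,P,150,175,(680,950,-300,300),162); print('shelf',rect(p),m.sum()); 
o=(731,-18.7);L=tolocal(p,o,-4.44)
print([ (a,L[abs(L[:,1]-a)<5][:,0].min().round(1)) for a in range(-200,201,40) if (abs(L[:,1]-a)<5).any()])
for a in (-150,-50,50):
    c=[l for l in (P[m][:, :])[np.abs(tolocal(P[m],o,-4.44)[:,1]-a)<5]]; c=np.array(c); l=tolocal(c,o,-4.44); k=l[:,0]<15; print(a,np.c_[l[k][:,0],c[k][:,2]].round(0)[:12].tolist())
```

```text
[514.43495089   4.19527341  62.99922864] [ 3.14140501e+00 -2.74121595e-03  3.12153312e+00] [-6.98807716  0.00997801  3.70385449] 85.09918496563976
seam n 154 yaw -1.16 x(y=0) 629.2 y -104.5 110.9
lid (array([698.1,   1.9]), array([254.7, 116.2]), 88.76) 4947
shelf (array([818.8, -25.5]), array([418.9, 179.2]), 85.56) 12662
[(-200, np.float64(-1.0)), (-160, np.float64(0.9)), (-120, np.float64(-1.4)), (-80, np.float64(0.2)), (-40, np.float64(-0.1)), (0, np.float64(-0.5)), (40, np.float64(-0.8)), (80, np.float64(1.0)), (120, np.float64(-1.2)), (160, np.float64(0.4)), (200, np.float64(0.2))]
-150 [[14.0, 165.0], [14.0, 160.0], [13.0, 164.0], [14.0, 160.0], [14.0, 162.0], [14.0, 160.0], [12.0, 159.0], [11.0, 163.0], [12.0, 160.0], [11.0, 163.0], [12.0, 160.0], [9.0, 160.0]]
-50 [[14.0, 161.0], [14.0, 161.0], [14.0, 162.0], [13.0, 166.0], [14.0, 163.0], [11.0, 163.0], [11.0, 163.0], [11.0, 162.0], [12.0, 159.0], [12.0, 160.0], [10.0, 157.0], [10.0, 160.0]]
50 [[14.0, 160.0], [14.0, 161.0], [15.0, 160.0], [11.0, 164.0], [12.0, 162.0], [12.0, 160.0], [12.0, 163.0], [9.0, 162.0], [9.0, 165.0], [9.0, 164.0], [9.0, 163.0], [7.0, 164.0]]
```

View pics/t18.png

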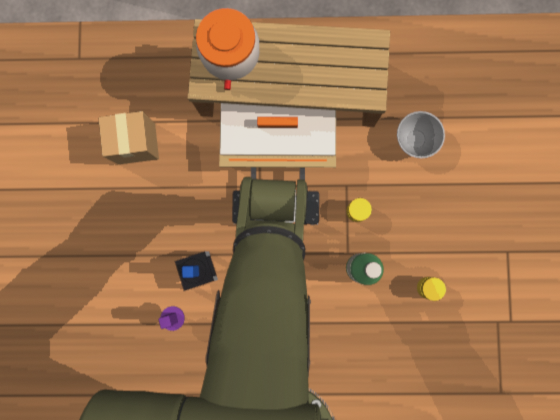

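View pics/w18.png

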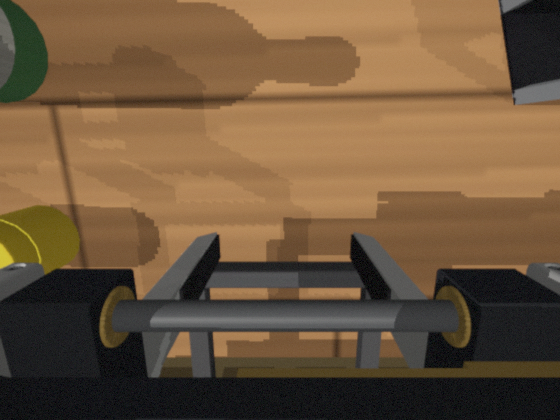

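Call:
carry_out([
  [[-0.4,0,0],0.11,0.9],
  [[-0.4,0,0],0.11,0.9],
  [[-0.4,0,0],0.11,0.9],
  [[-0.4,0,0],0.11,0.9],
  [[-0.4,0,0],0.11,0.9],
  [[-0.4,0,0],0.11,0.9],
  [[-0.4,0,0],0.11,0.9],
  [[-0.4,0,0],0.11,0.9],
  [[-0.4,0,0],0.11,0.9],
  [[-0.4,0,0],0.11,0.9],
  [[-0.4,0,0],0.11,0.9],
  [[-0.4,0,0],0.11,0.9],
  [[-0.4,0,0],0.11,0.9],
  [[-0.4,0,0],0.11,0.9],
  [[-0.4,0,0],0.11,0.9],
  [[-0.4,0,0],0.11,0.9],
  [[-0.4,0,0],0.11,0.9],
  [[-0.4,0,0],0.11,0.9],
  [[-0.4,0,0],0.11,0.9],
  [[-0.4,0,0],0.11,0.9],
])

```text
clock: 45.28
eef_pos: [594.5, 1.1, 63.0]
eef_rot: [3.141, -0.002, 3.083]
wrist_force: [-8.1, 1.4, 2.3]
finger_gap: 84.6
```

Run:
```python
from h import *
s=manip.read_state(); print(s['eef_pos'],s['eef_rot'],s['wrist_force'],s['finger_gap'])
snap('top','t19'); crate_now(load('t19')); snap('scene','s19')
```

```text
[594.45546809   1.11155109  63.04779418] [ 3.14146886e+00 -2.02573339e-03  3.08308684e+00] [-8.06794235  1.43746358  2.34717817] 84.5801598985527
seam n 139 yaw -3.31 x(y=0) 709.3 y -112.5 101.8
lid (array([735. ,  -5.9]), array([254.9,  30.9]), 86.71) 1426
```

View pics/s19.png

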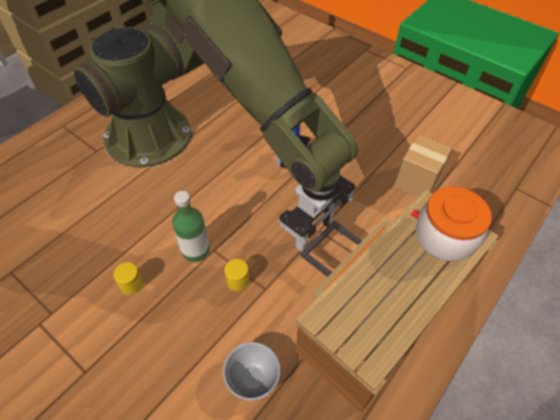

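Call:
carry_out([
  [[-0.35,0,0],0.11,0.9],
  [[-0.35,0,0],0.12,0.9],
  [[-0.35,0,0],0.12,0.9],
  [[-0.35,0,0],0.12,0.9],
  [[-0.35,0,0],0.12,0.9],
  [[-0.35,0,0],0.12,0.9],
  [[-0.35,0,0],0.12,0.9],
  [[-0.25,0,0],0.12,0.9],
  [[-0.2,0,0],0.1,0.9],
  [[-0.1,0,0],0.05,0.9],
  [[0,0,0],0,0.9],
  [[0,0,0],0,0.9],
])

```text
clock: 46.38
eef_pos: [624.5, -0.9, 63.1]
eef_rot: [3.142, -0.001, 3.064]
wrist_force: [-4.8, 1.4, -0.2]
finger_gap: 84.4
```

Run:
```python
from h import *
s=manip.read_state(); print(s['eef_pos'],s['eef_rot'],s['wrist_force'],s['finger_gap'])
snap('top','t20'); crate_now(load('t20'))
z=load('t20')
cv2.imwrite('pics/c20.png',cv2.resize(z['im'][70:190,180:400],None,fx=3.6,fy=4,interpolation=cv2.INTER_CUBIC)[:,:,::-1])
```

```text
[624.52112202  -0.85632078  63.0910726 ] [ 3.14150434e+00 -9.11371546e-04  3.06405597e+00] [-4.78589383  1.43735593 -0.21352632] 84.43990953547822
seam n 129 yaw -4.39 x(y=0) 739.7 y -115.3 99.5
```

View pics/c20.png

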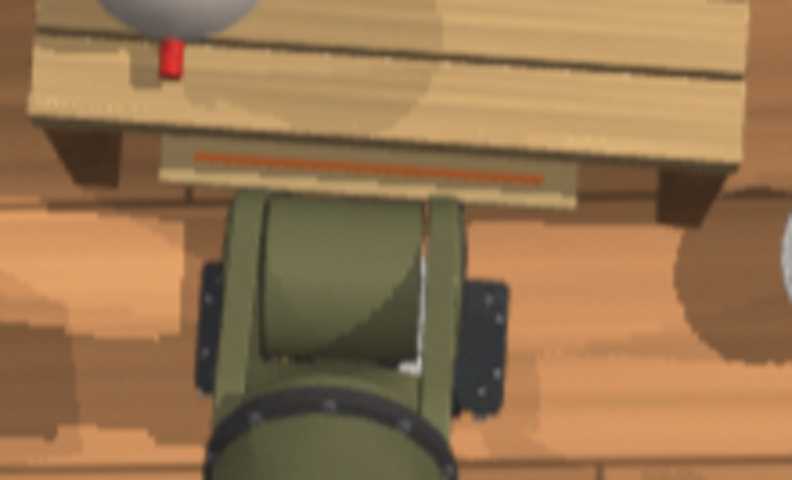

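```bash
cat >> h.py <<'E'
def flush(z_,o=(731,-18.7),yaw=-4.44):
    P=cloud(z_)
    p,m=zmask(z_,P,148,175,(680,950,-300,300),161.5);L=tolocal(p,o,yaw)
    ys=np.arange(-195,196,10); e=np.array([L[abs(L[:,1]-a)<5][:,0].min() if (abs(L[:,1]-a)<5).any() else np.nan for a in ys]); k=~np.isnan(e)&(abs(e)<6); print('shelf edge',np.polyfit(ys[k],e[k],1).round(4),k.sum(),'ztop',np.median(P[m][:,2]).round(1))
    p,m=zmask(z_,P,70,92,(600,800,-160,140),80);L=tolocal(p,o,yaw)
    ys=np.arange(-125,126,8); e=np.array([L[abs(L[:,1]-a)<4][:,0].min() if (abs(L[:,1]-a)<4).any() else np.nan for a in ys]); k=~np.isnan(e); k&=abs(e-np.nanmedian(e))<2.5; print('flange edge',np.polyfit(ys[k],e[k],1).round(4),k.sum(),'y',L[:,1].min(),L[:,1].max())
E
python3 - <<'E'
from h import *
flush(load('t20')); flush(load('t19')); crate_now(load('t20'))
E
```

```text
shelf edge [ 0.0008 -0.5179] 40 ztop 160.9
flange edge [ 8.0000e-04 -7.2901e+00] 30 y -119.61681611763764 141.40284130185097
shelf edge [ 0.0008 -0.7735] 40 ztop 161.0
flange edge [-1.89000e-02 -3.72022e+01] 28 y -118.70981200030057 143.67165324877158
seam n 129 yaw -4.39 x(y=0) 739.7 y -115.3 99.5
```

Call:
carry_out([
  [[-0.2,0,0],0,0.9],
  [[-0.2,0,0],0,0.9],
  [[-0.15,0,0],0,0.9],
  [[-0.1,0,0],0,0.9],
  [[0,0,0],0,0.9],
  [[0,0,0],0,0.9],
  [[0,0,0],0,0.9],
])

```text
clock: 47.02
eef_pos: [631.4, -1.6, 63.3]
eef_rot: [-3.142, 0.0, 3.064]
wrist_force: [-2.7, 0.5, -2.8]
finger_gap: 84.4
```

Run:
```python
from h import *
s=manip.read_state(); print(s['eef_pos'],s['eef_rot'],s['wrist_force'],s['finger_gap'])
snap('top','t21'); crate_now(load('t21')); flush(load('t21'))
```

```text
[631.38712406  -1.58594318  63.27518666] [-3.14153381e+00  1.16987559e-04  3.06375333e+00] [-2.73204879  0.53237564 -2.84421331] 84.38410675888038
seam n 131 yaw -4.43 x(y=0) 746.7 y -117.7 97.2
shelf edge [-0.     -0.4742] 40 ztop 161.0
flange edge [ 3.000e-04 -3.434e-01] 28 y -120.52687146338069 140.5693825434477
```

Call:
carry_out([
  [[0.5,0,0],0,0.9],
  [[1.5,0,0],0,0.9],
  [[2,0,0],0,0.9],
  [[0,0,-3],0,0.9],
  [[0,0,-4],0,0.9],
  [[0,0,-4],0,0.9],
  [[0,0,-4],0,0.9],
  [[3,0,0],0,0.9],
  [[3.5,0,0],0,0.9],
  [[3.5,0,0],0,0.9],
  [[3.5,0,0],0,0.9],
  [[3.5,0,0],0,0.9],
  [[2,0,0],0,0.9],
  [[0,0,0],0,0.9],
  [[0,0,0],0,0.9],
])

```text
clock: 48.32
eef_pos: [402.1, 16.4, 214.3]
eef_rot: [3.142, 0.003, 3.064]
wrist_force: [-0.0, 0.1, 0.1]
finger_gap: 84.7
```

Run:
```python
from h import *
s=manip.read_state(); print(s['clock'],s['eef_pos'],s['wrist_force'],s['finger_gap'])
snap('top','t22'); crate_now(load('t22')); flush(load('t22')); snap('scene','s22')
z=load('t22');P=cloud(z)
for n,a in dict(bottletop=(195,225,(300,450,-260,-120),210),carton=(100,120,(600,800,200,420),110),bowl=(40,65,(600,800,-420,-230),55),stand=(55,85,(330,450,100,260),70)).items():
    p,m=zmask(z,P,*a); print(n,rect(p))
cv2.imwrite('pics/c22.png',cv2.resize(z['im'][70:220,170:400],None,fx=3.4,fy=3.4,interpolation=cv2.INTER_CUBIC)[:,:,::-1])
z=load('s22');cv2.imwrite('pics/d22.png',cv2.resize(z['im'][160:310,260:440],None,fx=4,fy=4,interpolation=cv2.INTER_CUBIC)[:,:,::-1])
```

```text
48.3167 [402.13243814  16.35841262 214.30397974] [-0.02300314  0.14049911  0.12912757] 84.72077043824909
seam n 132 yaw -4.46 x(y=0) 746.6 y -117.7 97.2
shelf edge [ 3.000e-04 -6.157e-01] 40 ztop 160.9
flange edge [-0.0008 -0.5152] 31 y -120.66042592770482 140.5693825434477
bottletop (array([ 386.2, -185. ]), array([29.2, 29.2]), 88.64)
carton (array([687.5, 342.6]), array([ 93.7, 102.1]), 6.59)
bowl (array([ 689.7, -324.7]), array([106.4, 107. ]), 44.15)
stand (array([384.5, 190.4]), array([69.7, 72.2]), 17.82)
```

View pics/c22.png

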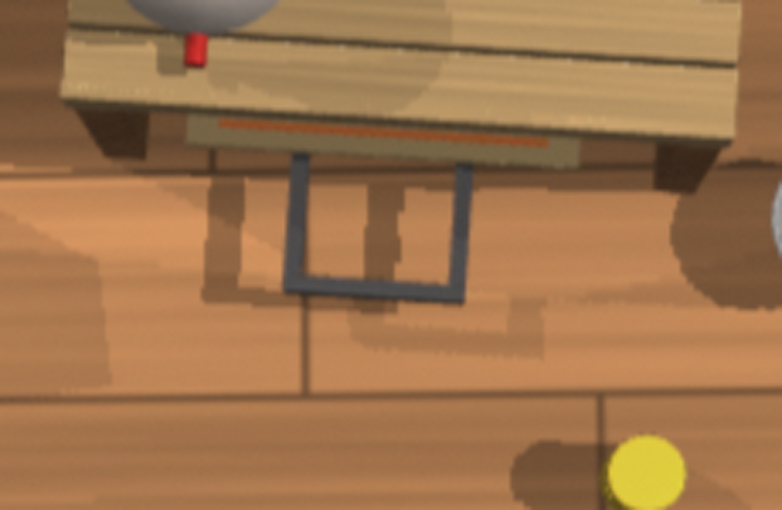

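View pics/s22.png

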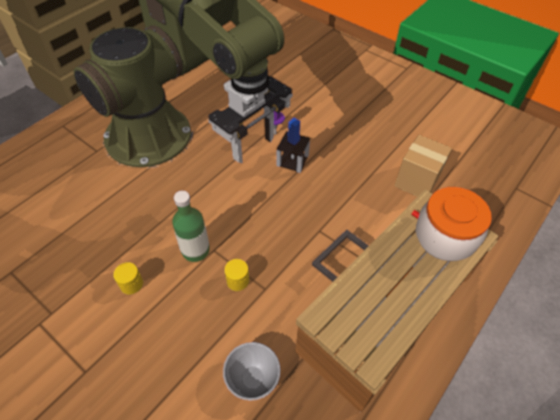

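View pics/d22.png

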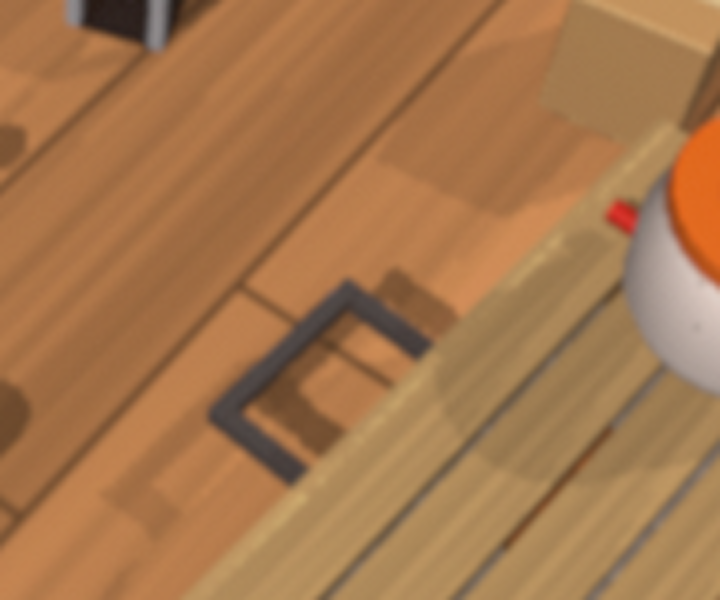

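Run:
```python
from h import *
print(workorder.sign_off(), manip.read_state()['clock'])
```

```text
the job is handed in; nothing more can be done
the job is handed in; nothing more can be done
```

The job is done and handed in at about 48 s of the 208 s allowed.

- **Jars:** Three orange-capped jars were there. All three stand upright in the crate, checked in the top view before the lid went on.
- **Lid:** It was seated with the plate top at about 88 mm. A later view showed it shifted about 5 mm in x, within the plug's play, but still flat at the same height. That was probably the announced knock. Under the shelf I could only see it in part on the way in; no view showed it once the crate had reached its place.
- **Seam:** I traced it from left to right at 3 cm/s. The tip was an estimated 0.1–0.2 mm above the flange and went about 5–8 mm past both ends. I felt no clear contact force, so this counts as "nearly in contact".
- **Stylus:** It is back upright in its stand.
- **Crate:** I pushed it in by the pull bar with two open fingers. Measured yaw is -4.46° against the shelf's -4.44°. The flange edge is within about 0.1 mm of the shelf edge by one measurement and about 0.3 mm by the seam line, while the camera calibration is only good to about 2 mm. The push force stayed under 10 N in my readings, with no sign of touching the shelf.
- **Left alone:** The bottle, bowl, carton and stand measured within about 0.2 mm of where they started. The yellow jars and the purple look-alike were not touched.

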